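# Check the clamp knobs on a knife-grinding plate and flag the loose one

### The arm

A 7-joint arm with a two-finger parallel gripper is mounted at the origin on the work surface. World frame = base frame: x ahead of the robot, y to its left, z up, the work surface at z = 0. Lengths are in m, angles in rad, forces in N, time in s.
With the tool pointing down it reaches from about 0.4 to 0.85 m from the base axis. Payload 10.4 kg.
Tool frame: the origin (TCP) lies midway between the tips of the shut fingers; the grasp point (between the pads) lies 19 mm behind it (grip_point_offset is the distance from the TCP to the grasp point, in m); y points along the fingers, z is the direction in which the jaws open and shut, and the axes are right-handed (so a half turn about y gives the same grasp; the last joint's range is limited). The gripper opens to 85 mm and grips with 20 to 120 N. Pads are 22 mm wide; open, the fingers measure 114 mm over their backs; the gripper's body (76 mm by 85 mm) begins 54 mm behind the grasp point. The pads swing forward as they close: fully open they stand 13 mm farther back than shut.
Start: joints at [-1.163, 0.332, -0.065, 1.46, 0.022, 1.35, -0.088], TCP at [0.261, 0.568, 0.231] pointing down, gripper open.
Joint ranges: [-2.6, 2.6], [-0.5, 2.12], [-1.47, 1.34], [0.16, 2.42], [-1.27, 4.41], [0.06, 2.06], [-2.6, 2.6]. Speed limits (rad/s): [2.22, 2.22, 2.79, 2.79, 3.14, 3.14, 3.14].

### API

Orientations are given as a unit quaternion [x, y, z, w].
In Python, from workcell import * gives the robot as it stands.
- The arm moves only by the tool send_rows, never from a script. Its argument "motion" is a list of rows, each a list of 7 numbers: the opening in per cent of the stroke, from 0 (shut) to 100 (fully open), then the shift along the tool's x, y, z in m, then the turn, a rotation vector about the tool's x, y, z in rad. In form: [[claw, tx, ty, tz, ax, ay, az], ...]. A call has 1 to 10 rows; each row is the pose to reach, as a shift and turn from the pose commanded when the call began, along the tool's axes at that moment; what a row does not reach only later rows make up. A row lasts 1/12 s, in which the tool goes at most 41.7 mm and 7.16 degrees, less where a joint would pass 70% of its speed; a pose out of reach is approached as far as the arm can. A call with a gripper value outside its range is refused whole. The fingers move at their own pace and stop on an object; "squeeze" is the grip in N (left out, the last holds). Time passes only in rows, so rows that repeat a pose let the fingers close. It gives the time, the measured TCP pose, the force and the opening at its end, in the units of the state.
- get_obs(): the state, without advancing time (a new reading comes with each control period).
- camera(name): name is "scene" or "top"; returns a dict with "pixels" (420x560x3 uint8, red, green, blue), "range_z" (420x560 float32, m along the optical axis (not along the pixel's ray), 0 where there is no reading), "fovy" (degrees; the focal length in pixels is half the picture's height over the tangent of half this angle, whatever the lens; pixels are square), "cx", "cy" (the principal point, pixels), "dist_coeffs" ([k1, k2, p1, p2, k3] as OpenCV has them; the pictures are not rectified), "view" (4x4, takes a point from world to camera coordinates). Camera axes: x right, y down, z forward; pixel columns grow to the right and rows downward; lengths in m; the calibration is good to about 2 mm. A picture is of the moment at which its call begins.
- hand_in(): hands the job in, once; it reports no verdict.
The state is a dict: "clock": time; "joint_pos": joint angles; "joint_velocities": joint speeds; "tau": joint torques, N m; "position": TCP position; "ee_rot": TCP orientation; "ft_force": force on the tool from outside, world axes, zero at the start; "torque": the same for the moment, N m; "grip_width": opening from 0.0 (shut) to 1.0 (fully open).
Only numpy, scipy, OpenCV 4.12 (cv2) and the standard library are available. Lean on these libraries where they do the work, as an engineer would, in place of code of your own. Each camera call takes 0.05 s, during which the arm holds its last target.

### The job

Before this knife goes under the grinding wheel, try its three clamp knobs one after the other from the robot's left to its right: twist each clockwise and lean on it for a moment, firmly enough to feel that it holds (about 0.6 N m), but never force a tight one. One of them is loose and gives at once; follow it round for at least 20 degrees to be sure, and never unscrew any. Then set the brass ring tag gently down over the loose knob so that it lies flat on the strap, let it go, and leave everything else as it was.

Things in the scene. Friction and masses are not known exactly. Their poses are not given: they have to be found in the camera images.
- sub_plate: T-slotted plate 190 (x) x 360 (y) x 40 mm fixed to the bench, with a long steel machine knife held down on it by three strap clamps side by side along its y axis. Origin: centre of its underside; its y points to the robot's left. Straps lie along plate x at plate y = +110, 0 and -110 mm, each 40 mm wide, from plate x = -60 to +40 mm, flat tops 64 mm above the bench; the knobs stand on them at plate x = 0. Knife and other metal on the plate stay below the strap tops.
- knob_1_grip (a point): centre of the bar of one of the three look-alike clamp T-knobs, 95 mm above the bench. Black bar 48 mm long (this point's x axis), 14 mm thick (y), 22 mm tall (84 to 106 mm above the bench), flat sides, on a vertical 14 mm stem that stands on a 25 mm nut and 27 mm washer (up to 73 mm) on the strap. Which knob stands on which strap changes, and so does which strap holds the loose one.
- knob_1 (a joint): angle of that knob, rad, 0 at the start, growing clockwise seen from above (tightening). A sound knob does not break away: it only winds up, 8 to 12 N m per rad, and springs back when let go. The loose one breaks away at about 0.1 N m and keeps turning, staying where it is left. An adequate check is 0.4 N m or more, kept up for a moment; 0.6 to 0.8 is a good aim; above 1.3 N m the setting is spoilt.
- knob_2_grip (a point): centre of the bar of one of the three look-alike clamp T-knobs, 95 mm above the bench. Black bar 48 mm long (this point's x axis), 14 mm thick (y), 22 mm tall (84 to 106 mm above the bench), flat sides, on a vertical 14 mm stem that stands on a 25 mm nut and 27 mm washer (up to 73 mm) on the strap. Which knob stands on which strap changes, and so does which strap holds the loose one.
- knob_2 (a joint): angle of that knob, rad, 0 at the start, growing clockwise seen from above (tightening). A sound knob does not break away: it only winds up, 8 to 12 N m per rad, and springs back when let go. The loose one breaks away at about 0.1 N m and keeps turning, staying where it is left. An adequate check is 0.4 N m or more, kept up for a moment; 0.6 to 0.8 is a good aim; above 1.3 N m the setting is spoilt.
- knob_3_grip (a point): centre of the bar of one of the three look-alike clamp T-knobs, 95 mm above the bench. Black bar 48 mm long (this point's x axis), 14 mm thick (y), 22 mm tall (84 to 106 mm above the bench), flat sides, on a vertical 14 mm stem that stands on a 25 mm nut and 27 mm washer (up to 73 mm) on the strap. Which knob stands on which strap changes, and so does which strap holds the loose one.
- knob_3 (a joint): angle of that knob, rad, 0 at the start, growing clockwise seen from above (tightening). A sound knob does not break away: it only winds up, 8 to 12 N m per rad, and springs back when let go. The loose one breaks away at about 0.1 N m and keeps turning, staying where it is left. An adequate check is 0.4 N m or more, kept up for a moment; 0.6 to 0.8 is a good aim; above 1.3 N m the setting is spoilt.
- tag: brass flag tag, about 60 to 130 g: a flat ring, 76 mm outside, 60 mm inside, 5 mm thick, with one upright tab for the fingers, 8 mm thick (tag y), 28 mm wide (tag x, from -34 to -62 mm), 52 mm tall from the ring's underside, centred at tag x = -48 mm. Origin: centre of the ring's underside. It lies flat on the bench at the start. The ring passes over a knob's bar and rests on the strap; it lies steadiest with the tab along the strap, over the strap's end nearer the robot.
- hex_nut: loose hexagon nut, 21 mm across, 10 mm high, lying on the sub-plate between two clamps. Bystander; origin in its middle, underneath.
- dressing_stick: grey abrasive stick 60 x 18 x 18 mm lying on the sub-plate between two clamps. Bystander; origin in its middle, underneath.
- wheel_flange: steel grinding-wheel flange, a 84 mm ring with a raised collar, no tab, lying on the bench. Bystander; origin in its middle, underneath.
- caliper: steel slide caliper, 230 mm long, lying on the bench. Bystander; origin in its middle, underneath.
- hex_key: bent hexagon key, 140 mm, lying on the bench. Bystander; origin in its middle, underneath.
- spanner: open-ended spanner, 200 mm, lying on the bench. Bystander; origin in its middle, underneath.
- mallet: wooden mallet, 235 mm, lying on the bench. Bystander; origin in its middle, underneath.

How it is judged:
On the way, in this order (a step that is already met when the one before it is completed fails the run):
1. the robot's leftmost knob has been tried: a sound one twisted clockwise with at least 0.4 N m for 0.1 s, the loose one turned on by at least 15 degrees (((y of knob_1_grip in the frame of sub_plate between 0.08 and 0.14 m and value of joint knob_1 above 0.05 rad) or (y of knob_2_grip in the frame of sub_plate between 0.08 and 0.14 m and value of joint knob_2 above 0.26 rad) or (y of knob_3_grip in the frame of sub_plate between 0.08 and 0.14 m and value of joint knob_3 above 0.0333 rad))), for 0.1 s.
2. the middle knob has been tried: a sound one twisted clockwise with at least 0.4 N m for 0.1 s, the loose one turned on by at least 15 degrees (((y of knob_1_grip in the frame of sub_plate between -0.03 and 0.03 m and value of joint knob_1 above 0.05 rad) or (y of knob_2_grip in the frame of sub_plate between -0.03 and 0.03 m and value of joint knob_2 above 0.26 rad) or (y of knob_3_grip in the frame of sub_plate between -0.03 and 0.03 m and value of joint knob_3 above 0.0333 rad))), for 0.1 s.
3. the rightmost knob has been tried: a sound one twisted clockwise with at least 0.4 N m for 0.1 s, the loose one turned on by at least 15 degrees (((y of knob_1_grip in the frame of sub_plate between -0.14 and -0.08 m and value of joint knob_1 above 0.05 rad) or (y of knob_2_grip in the frame of sub_plate between -0.14 and -0.08 m and value of joint knob_2 above 0.26 rad) or (y of knob_3_grip in the frame of sub_plate between -0.14 and -0.08 m and value of joint knob_3 above 0.0333 rad))), for 0.1 s.
At the end, for the whole second after the job is handed in: the tag's ring lies around the loose knob's stem, centred within 16 mm, flat (within 8 degrees) on the strap, at rest and released; the loose knob is at least 15 degrees clockwise of its start; both sound knobs are back at their start angle within 0.02 rad (horizontal distance between tag and knob_2_grip below 0.016 m and z of tag in the frame of sub_plate between 0.06 and 0.072 m and angle between tag's own z axis and vertical below 0.15 rad and linear speed of tag below 0.02 m/s and value of joint knob_2 above 0.26 rad and value of joint knob_1 between -0.02 and 0.02 rad and value of joint knob_3 between -0.02 and 0.02 rad); the robot touches nothing.
It fails at once if a sound knob is forced: over 1.3 N m either way (value of joint knob_1 above 0.1625 rad or value of joint knob_1 below -0.1625 rad or value of joint knob_3 above 0.1083 rad or value of joint knob_3 below -0.1083 rad).
It fails at once if the loose knob is unscrewed by more than 6 degrees (value of joint knob_2 below -0.1 rad).
It fails at once if the tag lands or is pressed on the clamped plate with more than 40 N (as when let fall from above the knob) (contact force between tag and sub_plate above 40 N).
It fails at once if a bystander is moved by more than 30 mm (distance of any of hex_nut, dressing_stick, wheel_flange, caliper, hex_key, spanner, mallet from where it was at the start of the episode above 0.03 m).
It also fails if it takes over 72 s, if anything falls off the work surface, if the arm or the gripper's body presses on something with over 40 N, if the wrist force passes 120 N, or if a joint passes its speed limit or range.

## Working session

There is one attempt and no reset: what is moved stays moved. The work goes in short steps, Python scripts to look and compute and a tool call to move; the robot and the scene stay as the last step left them, time stands still between calls to the robot, and variables do not carry over. Pictures are saved under pics/ and viewed, and the job is handed in when it is done.

Besides the shell and the picture viewer there is one more tool, called after "Call:" as a command line: name --pt "numbers of a row" for each row, then --argument value for the rest. send_rows: Moves the arm, as the interface text tells. Its arguments: {"type":"object","properties":{"motion":{"type":"array"},"squeeze":{"type":"number"}},"required":["motion"]}

```bash
mkdir -p pics; ls; python3 - <<'E'
from workcell import *
import cv2,numpy as np
o=get_obs(); print(o)
for n in("scene","top"):
    c=camera(n); cv2.imwrite(f"pics/{n}0.png",c["pixels"][:,:,::-1]); print(n,c["fovy"],c["cx"],c["cy"],c["dist_coeffs"],np.round(c["view"],4).tolist())
    np.savez(f"{n}0.npz",**{k:np.array(v) for k,v in c.items()})
E
```

```text
pics
{'clock': 0.0, 'joint_pos': array([-1.16260176,  0.33284813, -0.06470243,  1.46099973,  0.02159766,
        1.34991785, -0.08849657]), 'joint_velocities': array([ 9.26523758e-04, -1.28435120e-03, -1.55804120e-03, -6.01083434e-04,
        7.85242552e-04,  9.39948152e-04,  1.24679221e-05]), 'tau': array([ 7.51771531e-04, -6.25458670e+01,  4.95142175e-02, -3.91594040e+01,
        1.62075937e-02,  1.00887546e-02,  4.90549689e-05]), 'position': array([0.26083015, 0.56752355, 0.23050288]), 'ee_rot': array([ 0.69128353, -0.15121199,  0.15103669, -0.69025353]), 'ft_force': array([ 0.0061986 ,  0.16935899, -0.18551027]), 'torque': array([-1.06503288e-02, -2.18463026e-02,  7.94843057e-05]), 'grip_width': 0.9970188904932259}
scene 44.54052753424589 274.6884935514482 210.4504956953368 [-0.05468219  0.          0.          0.          0.        ] [[0.7046, 0.7096, 0.0025, -0.3196], [0.5592, -0.5532, -0.6174, -0.2612], [-0.4367, 0.4365, -0.7866, 1.8235], [0.0, 0.0, 0.0, 1.0]]
top 51.468528345689535 277.8299171244385 205.97346348170936 [0.00405301 0.         0.         0.         0.        ] [[0.0086, -0.9998, 0.016, -0.0557], [-0.9855, -0.0112, -0.1695, 0.5392], [0.1696, -0.0143, -0.9854, 1.5089], [0.0, 0.0, 0.0, 1.0]]
```

View pics/scene0.png

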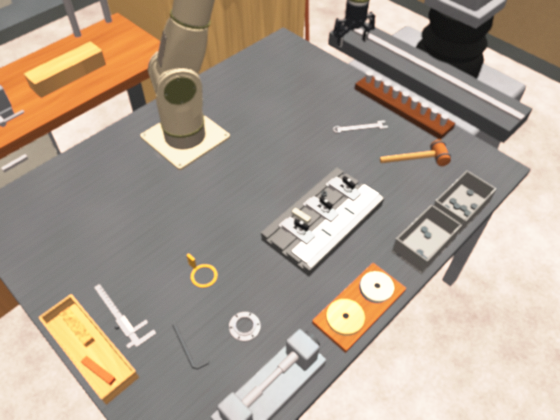

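View pics/top0.png

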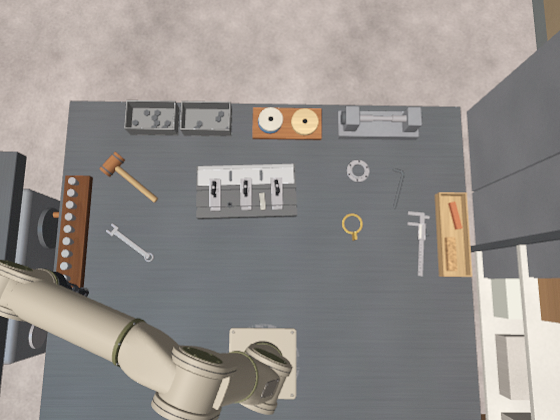

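```bash
cat > h.py <<'E'
import numpy as np,cv2
def cal(c):
    f=210/np.tan(np.radians(float(c["fovy"]))/2)
    return np.array([[f,0,float(c["cx"])],[0,f,float(c["cy"])],[0,0,1]]),np.array(c["dist_coeffs"],float),np.array(c["view"],float)
def ray(c,uv):
    K,d,V=cal(c); p=cv2.undistortPoints(np.array(uv,float).reshape(-1,1,2),K,d)[:,0]
    D=np.c_[p,np.ones(len(p))]@V[:3,:3]; return -V[:3,:3].T@V[:3,3],D
def onz(c,uv,z):
    o,D=ray(c,uv); return o+D*((z-o[2])/D[:,2])[:,None]
def proj(c,P):
    K,d,V=cal(c); return cv2.projectPoints(np.array(P,float).reshape(-1,3),cv2.Rodrigues(V[:3,:3])[0],V[:3,3],K,d)[0][:,0]
def crop(c,fn,u0,v0,u1,v1,s):
    cv2.imwrite(fn,cv2.resize(c["pixels"][v0:v1,u0:u1,::-1],None,fx=s,fy=s,interpolation=cv2.INTER_CUBIC))
E
python3 - <<'E'
from h import *
t=np.load("top0.npz");s=np.load("scene0.npz")
crop(t,"pics/t_pl.png",190,155,305,225,6.9)
crop(s,"pics/s_pl.png",255,160,390,275,5)
crop(t,"pics/t_tag.png",330,150,430,250,5)
for n,c in(("t",t),("s",s)):
    hsv=cv2.cvtColor(c["pixels"],cv2.COLOR_RGB2HSV)
    m=cv2.inRange(hsv,(15,150,120),(35,255,255))
    nn,l,st,ce=cv2.connectedComponentsWithStats(m)
    for i in range(1,nn):
        if st[i,4]>15: print(n,st[i],ce[i],onz(c,[ce[i]],.005))
E
```

```text
s [84 41 18 10 20] [93.35 44.25] [[-0.72625405  0.07602959  0.005     ]]
s [113  41   9   7  18] [117.11111111  43.94444444] [[-0.65408713  0.14937959  0.005     ]]
s [124  45  20  12  42] [133.          50.33333333] [[-0.56594969  0.17049823  0.005     ]]
s [76 58 12  7 24] [82.66666667 61.45833333] [[-0.65133036 -0.02215867  0.005     ]]
s [88 59  7 10 20] [90.75 63.45] [[-0.61500815 -0.00578648  0.005     ]]
s [24 66 13 20 33] [29.15151515 75.78787879] [[-0.72542292 -0.22747482  0.005     ]]
s [ 33  72  31  18 130] [52.06153846 80.47692308] [[-0.62962499 -0.17655445  0.005     ]]
s [46 85  7  8 17] [48.64705882 88.17647059] [[-0.59550807 -0.21073446  0.005     ]]
s [ 16 103  15   7  21] [ 23.19047619 106.28571429] [[-0.56803583 -0.33505921  0.005     ]]
s [187 254  30  33 216] [199.96759259 270.9537037 ] [[ 0.46904529 -0.31896272  0.005     ]]
s [336 281  27  27 158] [352.91139241 294.41139241] [[ 0.82871431 -0.06434925  0.005     ]]
s [363 283  41  39 270] [380.5962963  304.72962963] [[ 0.90362088 -0.03484796  0.005     ]]
s [ 43 298  32  25 116] [ 59.93965517 309.29310345] [[ 0.29258953 -0.67476518  0.005     ]]
s [315 307  19  29 162] [323.80246914 322.32716049] [[ 0.8280872  -0.18546061  0.005     ]]
s [ 84 338  11   9  24] [ 88.41666667 342.04166667] [[ 0.43073097 -0.67040652  0.005     ]]
s [125 373  11   8  23] [130.60869565 376.60869565] [[ 0.58589154 -0.64448603  0.005     ]]
s [111 384  10  11  23] [115.73913043 389.39130435] [[ 0.5868438  -0.69044198  0.005     ]]
s [103 394  11   7  24] [107.33333333 396.875     ] [[ 0.5879163  -0.71626341  0.005     ]]
```

View pics/t_pl.png

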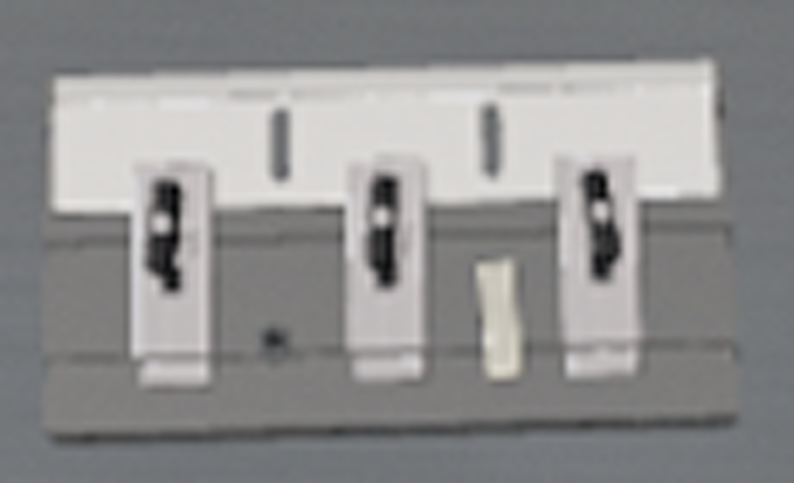

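View pics/s_pl.png

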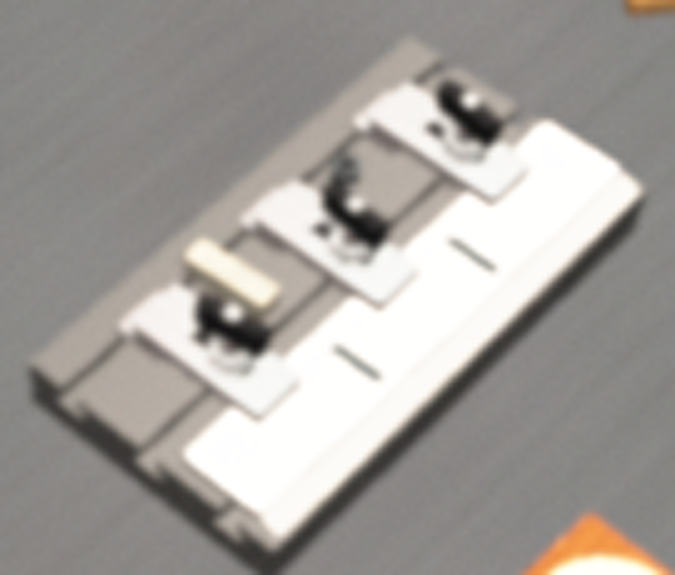

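View pics/t_tag.png

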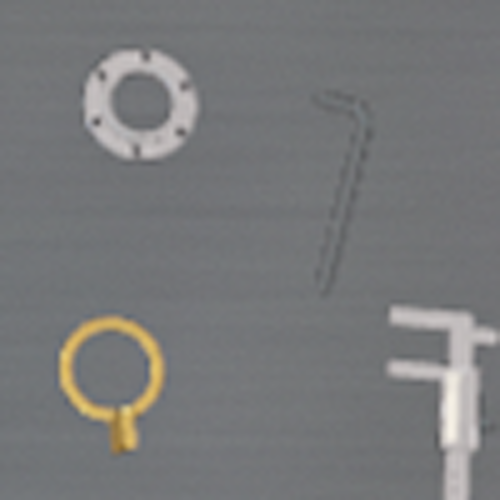

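```bash
cat >> h.py <<'E'
def cloud(c):
    v,u=np.mgrid[0:420,0:560]; uv=np.c_[u.ravel(),v.ravel()]
    o,D=ray(c,uv); return (o+D*c["range_z"].ravel()[:,None]).reshape(420,560,3)
E
python3 - <<'E'
from h import *
t=np.load("top0.npz");s=np.load("scene0.npz")
for n,c,b in(("t",t,(190,155,305,225)),("s",s,(255,160,390,275))):
    P=cloud(c); g=c["pixels"].max(2)
    sub=np.zeros((420,560),bool); sub[b[1]:b[3],b[0]:b[2]]=1
    m=sub&(P[...,2]>.08)&(P[...,2]<.115)
    print(n,m.sum(), np.percentile(P[sub][:,2],[5,50,95,99]))
    nn,l,st,ce=cv2.connectedComponentsWithStats(m.astype(np.uint8))
    for i in range(1,nn):
        if st[i,4]<8: continue
        Q=P[l==i]; r=cv2.minAreaRect(Q[:,:2].astype(np.float32)*1000)
        w=np.linalg.svd(Q[:,:2]-Q[:,:2].mean(0),full_matrices=False)[2][0]
        print(st[i],Q.mean(0).round(4),r,np.degrees(np.arctan2(w[1],w[0])))
    # white caps
    m=(sub&(g>150)); dil=cv2.dilate((sub&(g<60)).astype(np.uint8),np.ones((3,3)))
    # plate
    m=sub&(P[...,2]>.033)&(P[...,2]<.2)
    r=cv2.minAreaRect(P[m][:,:2].astype(np.float32)*1000); print("plate",r)
    m=sub&(P[...,2]>.06)&(P[...,2]<.07)
    nn,l,st,ce=cv2.connectedComponentsWithStats(m.astype(np.uint8))
    for i in range(1,nn):
        if st[i,4]>30: print("strap",P[l==i].mean(0).round(4),cv2.minAreaRect(P[l==i][:,:2].astype(np.float32)*1000))
    hsv=cv2.cvtColor(c["pixels"],cv2.COLOR_RGB2HSV)
    m=cv2.inRange(hsv,(12,90,90),(35,255,255))>0
    sub=np.zeros((420,560),bool)
    if n=="t": sub[205:245,335:370]=1
    else: sub[248:295,180:225]=1
    for nm,mm in(("ring",m&sub&(P[...,2]<.02)),("tab",m&sub&(P[...,2]>.04))):
        Q=P[mm]; print(nm,len(Q)); 
        if len(Q)>3: print(Q.mean(0),cv2.minAreaRect(Q[:,:2].astype(np.float32)*1000), cv2.minEnclosingCircle(Q[:,:2].astype(np.float32)*1000))
E
```

```text
t 180 [-0.00446831  0.03852764  0.06594745  0.10573487]
[274 179   6  14  59] [ 0.6018 -0.0437  0.1036] ((603.1390380859375, -45.17130661010742), (46.394535064697266, 16.848909378051758), 9.744725227355957) -169.56802665828172
[211 180   5  15  61] [0.5931 0.175  0.1034] ((594.462890625, 175.9739227294922), (13.514094352722168, 46.79191970825195), 88.6925277709961) 176.36992246473517
[243 180   5  14  59] [0.5979 0.066  0.1032] ((597.5850830078125, 64.99613189697266), (46.13496780395508, 13.683168411254883), 0.9927918910980225) 178.38622785713127
plate ((599.3326416015625, 66.04025268554688), (192.1052703857422, 358.9351806640625), 2.2334396839141846)
strap [ 0.587  -0.0436  0.0645] ((592.6344604492188, -44.866600036621094), (99.62236022949219, 39.03142166137695), 0.6459724307060242)
strap [0.5791 0.1748 0.0644] ((583.64453125, 174.70013427734375), (97.89563751220703, 39.24911880493164), 2.1529767513275146)
strap [0.5824 0.0658 0.0643] ((588.24072265625, 65.36518859863281), (98.2166976928711, 39.117088317871094), 1.6533942222595215)
ring 132
[ 0.48422732 -0.3212229   0.00429858] ((47
[... 1134 characters left out ...]
703), 2.954728841781616)
strap [0.5923 0.0625 0.0645] ((588.556884765625, 64.47212982177734), (101.78997039794922, 42.93537521362305), 2.873000383377075)
strap [ 0.5946 -0.0489  0.0642] ((593.5239868164062, -44.8886604309082), (102.60404968261719, 42.684417724609375), 4.325683116912842)
ring 319
[ 0.48088132 -0.32043558  0.0033609 ] ((466.00018310546875, -308.096923828125), (79.26731872558594, 133.685791015625), 58.825218200683594) ((456.5962219238281, -322.92919921875), 69.05226135253906)
tab 44
[ 0.49038417 -0.35144018  0.13302025] ((799.9200439453125, -511.678955078125), (19.598176956176758, 838.9906005859375), 62.56786346435547) ((796.9717407226562, -517.359130859375), 419.5091247558594)
```

```bash
cat >> h.py <<'E'
from scipy.spatial.transform import Rotation as Ro
def rel(o,p,ang):
    """bar angle ang deg (world): tool x along +/-bar, z across; picks smaller turn"""
    R0=Ro.from_quat(o["ee_rot"]); best=None
    a=np.radians(ang)
    for s in(1,-1):
        z=s*np.array([-np.sin(a),np.cos(a),0]); y=np.array([0,0,-1.]); x=np.cross(y,z)
        R=Ro.from_matrix(np.c_[x,y,z]); rv=(R0.inv()*R).as_rotvec()
        t=R0.inv().apply(np.array(p)-o["position"])
        print("s",s,"t",t.round(4),"rv",rv.round(4))
def st(o):
    M=Ro.from_quat(o["ee_rot"]).as_matrix()
    print("clk",round(o["clock"],2),"p",o["position"].round(4),"xang",np.degrees(np.arctan2(M[1,0],M[0,0])).round(2),"zang",np.degrees(np.arctan2(M[1,2],M[0,2])).round(2),"tilt",M[:,1].round(4),"F",o["ft_force"].round(2),"T",o["torque"].round(3),"g",round(o["grip_width"],3),"j",o["joint_pos"].round(2))
E
python3 - <<'E'
from h import *
from workcell import *
o=get_obs(); st(o); rel(o,(.594,.175,.16),-3.5)
t=np.load("top0.npz");s=np.load("scene0.npz")
for n,c in(("t",t),("s",s)):
    P=cloud(c)
    hsv=cv2.cvtColor(c["pixels"],cv2.COLOR_RGB2HSV)
    m=cv2.inRange(hsv,(10,90,70),(35,255,255))>0
    sub=np.zeros((420,560),bool)
    if n=="t": sub[205:245,335:370]=1
    else: sub[248:295,180:225]=1
    m&=sub; ok=m&(c["range_z"]>0)
    print(n,m.sum(),ok.sum(),np.percentile(P[ok][:,2],[1,25,50,75,90,95,99]))
    q=ok&(P[...,2]>.03)&(P[...,2]<.06); print("tab",q.sum(),P[q].mean(0),P[q].round(3)[:12].tolist())
    q=ok&(P[...,2]>-.01)&(P[...,2]<.012); A=P[q]
    A=A[np.hypot(A[:,0]-.48,A[:,1]+.32)<.06]
    # ring circle fit: mean iter
    ce=cv2.minEnclosingCircle((A[:,:2]*1000).astype(np.float32)); print("ring",ce)
    a,b,k=np.linalg.lstsq(np.c_[2*A[:,:2],np.ones(len(A))],(A[:,:2]**2).sum(1),rcond=None)[0]; print(a,b,np.sqrt(k+a*a+b*b))
crop(s,"pics/s_tag.png",175,240,235,300,10)
E
```

```text
clk 0.1 p [0.2609 0.5676 0.2306] xang -24.68 zang 65.32 tilt [-5.0e-04 -1.2e-03 -1.0e+00] F [ 0.94 -0.05  0.69] T [ 0.037  0.019 -0.055] g 1.003 j [-1.16  0.33 -0.06  1.46  0.02  1.35 -0.09]
s 1 t [ 0.4666  0.0709 -0.2175] rv [ 1.200e-03 -3.697e-01 -2.000e-04]
s -1 t [ 0.4666  0.0709 -0.2175] rv [2.0000e-04 2.7719e+00 1.7000e-03]
t 163 162 [-0.00555302  0.00227652  0.00523955  0.0100443   0.04718073  0.05280965
  0.05680787]
tab 27 [ 0.43664406 -0.32208211  0.04780757] [[0.45, -0.318, 0.043], [0.449, -0.321, 0.047], [0.449, -0.324, 0.05], [0.447, -0.319, 0.038], [0.445, -0.319, 0.057], [0.445, -0.323, 0.053], [0.443, -0.319, 0.039], [0.441, -0.319, 0.057], [0.441, -0.323, 0.054], [0.442, -0.328, 0.047], [0.438, -0.32, 0.052], [0.438, -0.324, 0.05]]
ring ((473.5672912597656, -322.1752014160156), 48.45671081542969)
0.482419263699643 -0.3223700702166159 0.03519445414868567
s 389 386 [-0.00465698  0.00099899  0.00411182  0.00857856  0.04064692  0.05054919
  0.05421924]
tab 57 [ 0.44160777 -0.32542053  0.04545584] [[0.425, -0.324, 0.052], [0.426, -0.321, 0.05], [0.425, -0.328, 0.051], [0.429, -0.326, 0.053], [0.429, -0.323, 0.05], [0.432, -0.322, 0.051], [0.427, -0.329, 0.049], [0.432, -0.329, 0.054], [0.433, -0.326, 0.052], [0.434, -0.324, 0.051], [0.437, -0.322, 0.052], [0.438, -0.32, 0.05]]
ring ((476.4737548828125, -324.0060119628906), 50.0665283203125)
0.48515837270997664 -0.3201558571737687 0.0348630992712673
```

View pics/s_tag.png

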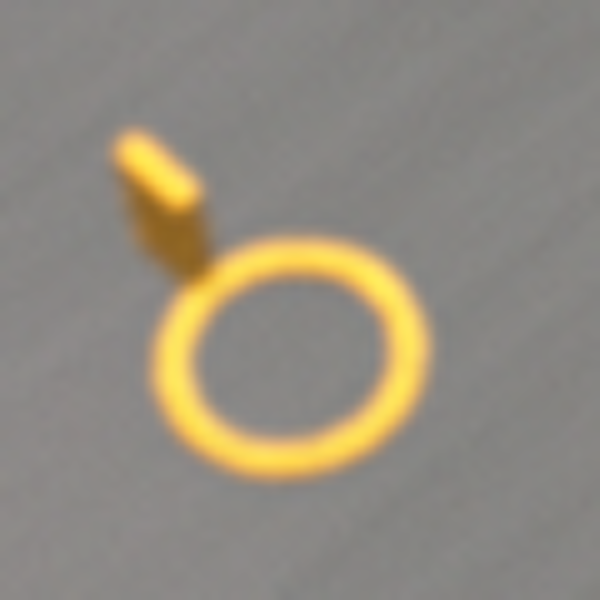

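Call:
send_rows --pt "100 0.467 0.071 -0.2175 0 -0.37 0" --pt "100 0.467 0.071 -0.2175 0 -0.37 0" --pt "100 0.467 0.071 -0.2175 0 -0.37 0" --pt "100 0.467 0.071 -0.2175 0 -0.37 0" --pt "100 0.467 0.071 -0.2175 0 -0.37 0" --pt "100 0.467 0.071 -0.2175 0 -0.37 0" --pt "100 0.467 0.071 -0.2175 0 -0.37 0" --pt "100 0.467 0.071 -0.2175 0 -0.37 0" --pt "100 0.467 0.071 -0.2175 0 -0.37 0" --pt "100 0.467 0.071 -0.2175 0 -0.37 0" --squeeze 60

```text
clock: 0.93
position: [0.5266, 0.2544, 0.1746]
ee_rot: [0.707, -0.022, 0.021, -0.707]
ft_force: [0.5, -0.1, 0.3]
grip_width: 1.002
```

```bash
python3 - <<'E'
from h import *
from workcell import *
o=get_obs(); st(o); rel(o,(.594,.175,.16),-3.5)
s=np.load("scene0.npz");print(onz(s,[[188,254],[194.5,259.5]],.052)); print(onz(np.load("top0.npz"),[[353,231]],.052))
E
```

```text
clk 0.93 p [0.5266 0.2544 0.1746] xang -3.48 zang 86.52 tilt [-2.e-04 -0.e+00 -1.e+00] F [ 0.5  -0.07  0.29] T [ 0.056 -0.016 -0.003] g 1.002 j [-0.63  0.28  0.12  1.65 -0.04  1.21  1.01]
s 1 t [ 0.0721  0.0145 -0.0751] rv [ 0.      0.0004 -0.0002]
s -1 t [ 0.0721  0.0145 -0.0751] rv [-3.0000e-04 -3.1412e+00 -1.0000e-04]
[[ 0.42763636 -0.32183568  0.052     ]
 [ 0.45501835 -0.32043293  0.052     ]]
[[ 0.45216274 -0.31651658  0.052     ]]
```

Call:
send_rows --pt "100 0.072 0.0145 -0.075 0 0 0" --pt "100 0.072 0.0145 -0.075 0 0 0" --pt "100 0.072 0.0145 -0.075 0 0 0" --pt "100 0.072 0.0145 -0.075 0 0 0" --pt "100 0.072 0.0145 -0.075 0 0 0" --pt "100 0.072 0.0145 -0.075 0 0 0"

```text
clock: 1.43
position: [0.5925, 0.1778, 0.1601]
ee_rot: [-0.707, 0.022, -0.021, 0.707]
ft_force: [-1.0, 0.0, 0.1]
grip_width: 1.001
```

```bash
python3 - <<'E'
from h import *
from workcell import *
o=get_obs(); st(o); rel(o,(.594,.175,.08),-3.5)
E
```

```text
clk 1.43 p [0.5925 0.1778 0.1601] xang -3.44 zang 86.56 tilt [-9.e-04  4.e-04 -1.e+00] F [-0.99  0.01  0.1 ] T [ 0.031  0.011 -0.021] g 1.001 j [-0.5   0.36  0.17  1.58 -0.07  1.2   1.19]
s 1 t [ 0.0017  0.0801 -0.0028] rv [-0.0004  0.0011 -0.0009]
s -1 t [ 0.0017  0.0801 -0.0028] rv [-1.4000e-03 -3.1405e+00  6.0000e-04]
```

Call:
send_rows --pt "60 0 0.03 -0.001 0 0 0" --pt "60 0 0.055 -0.001 0 0 0" --pt "45 0 0.08 -0.001 0 0 0" --pt "45 0 0.08 -0.001 0 0 0" --pt "45 0 0.08 -0.001 0 0 0" --pt "45 0 0.08 -0.001 0 0 0"

```text
clock: 1.93
position: [0.5935, 0.1772, 0.0822]
ee_rot: [-0.706, 0.02, -0.022, 0.707]
ft_force: [0.7, -0.1, 1.2]
grip_width: 0.447
```

```bash
python3 - <<'E'
from h import *
from workcell import *
o=get_obs(); st(o); rel(o,(.594,.175,.08),-3.5)
for n in("scene","top"):
    c=camera(n); crop(c,f"pics/{n}1.png",*((255,130,390,275,5) if n=="scene" else (190,155,305,225,6.9)))
E
```

```text
clk 1.93 p [0.5935 0.1772 0.0822] xang -3.41 zang 86.59 tilt [ 0.0016  0.001  -1.    ] F [ 0.66 -0.14  1.21] T [ 0.027 -0.002 -0.017] g 0.447 j [-0.49  0.44  0.16  1.65 -0.08  1.06  1.21]
s 1 t [ 0.0006  0.0022 -0.0021] rv [-0.0011  0.0016  0.0016]
s -1 t [ 0.0006  0.0022 -0.0021] rv [ 2.50e-03 -3.14e+00  1.80e-03]
```

View pics/scene1.png

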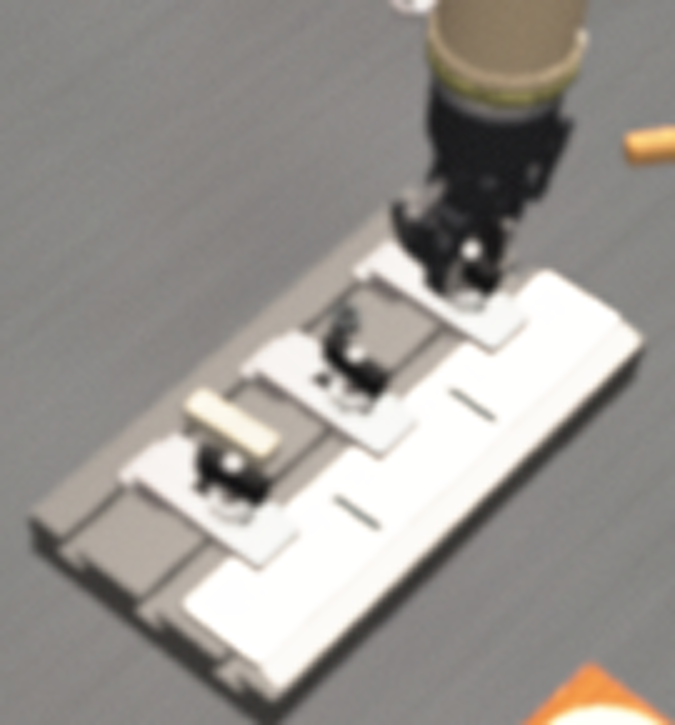

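View pics/top1.png

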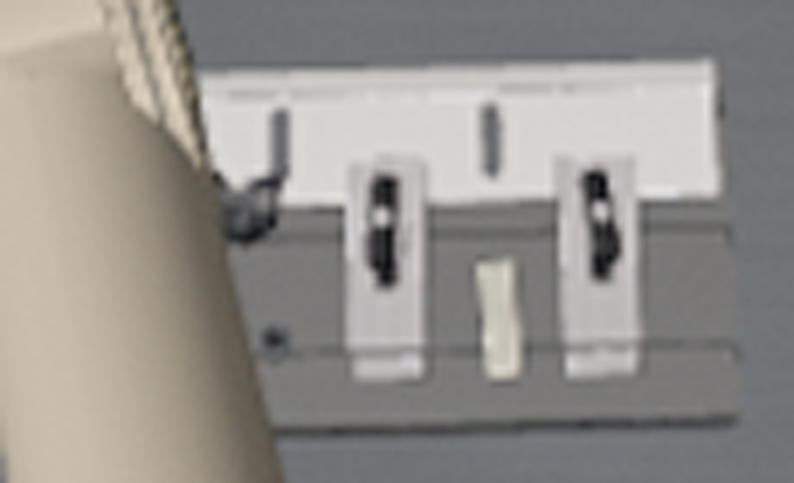

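Call:
send_rows --pt "25 0 0.002 -0.002 0 0 0" --pt "25 0 0.002 -0.002 0 0 0" --pt "21 0 0.002 -0.002 0 0 0" --pt "21 0 0.002 -0.002 0 0 0" --squeeze 40

```text
clock: 2.37
position: [0.5932, 0.175, 0.0792]
ee_rot: [-0.706, 0.021, -0.022, 0.707]
ft_force: [-0.2, 3.2, 3.2]
grip_width: 0.211
```

```bash
python3 - <<'E'
from h import *
from workcell import *
o=get_obs(); st(o); rel(o,(.594,.175,.08),-3.5)
E
```

```text
clk 2.37 p [0.5932 0.175  0.0792] xang -3.45 zang 86.55 tilt [ 0.0011  0.0015 -1.    ] F [-0.23  3.24  3.21] T [ 0.625  0.088 -0.074] g 0.211 j [-0.49  0.44  0.16  1.66 -0.08  1.05  1.21]
s 1 t [ 0.0008 -0.0008  0.    ] rv [-0.0016  0.0009  0.001 ]
s -1 t [ 0.0008 -0.0008  0.    ] rv [ 1.6000e-03 -3.1407e+00  2.5000e-03]
```

Call:
send_rows --pt "21 0 0 0.0015 0 0 0" --pt "18 0 0 0.0015 0 0 0" --pt "10 0 0 0.0015 0 0 0" --pt "10 0 0 0.0015 0 0 0" --pt "10 0 0 0.0015 0 0 0" --squeeze 40

```text
clock: 2.78
position: [0.5932, 0.1768, 0.0789]
ee_rot: [-0.706, 0.021, -0.021, 0.707]
ft_force: [0.9, 6.2, 2.7]
grip_width: 0.154
```

```bash
python3 - <<'E'
from h import *
from workcell import *
o=get_obs(); st(o)
E
```

```text
clk 2.78 p [0.5932 0.1768 0.0789] xang -3.43 zang 86.57 tilt [ 9.0e-04  1.6e-03 -1.0e+00] F [0.9  6.16 2.68] T [ 1.064  0.041 -0.07 ] g 0.154 j [-0.49  0.44  0.16  1.66 -0.08  1.05  1.21]
```

Call:
send_rows --pt "10 0 0 0.0007 0 0.01 0" --pt "10 0 0 0.0007 0 0.02 0" --pt "10 0 0 0.0007 0 0.03 0" --pt "10 0 0 0.0007 0 0.03 0" --squeeze 100

```text
clock: 3.12
position: [0.5932, 0.1769, 0.0791]
ee_rot: [-0.706, 0.032, -0.032, 0.707]
ft_force: [-1.0, 4.4, 6.2]
grip_width: 0.145
```

```bash
python3 - <<'E'
from h import *
from workcell import *
o=get_obs(); st(o)
E
```

```text
clk 3.12 p [0.5932 0.1769 0.0791] xang -5.21 zang 84.79 tilt [ 7.e-04  9.e-04 -1.e+00] F [-1.04  4.45  6.24] T [0.641 0.341 0.007] g 0.145 j [-0.5   0.44  0.17  1.66 -0.08  1.05  1.18]
```

Call:
send_rows --pt "10 0 0 0.0003 0 0.01 0" --pt "10 0 0 0.0003 0 0.02 0" --pt "10 0 0 0.0003 0 0.03 0" --pt "10 0 0 0.0003 0 0.03 0" --squeeze 100

```text
clock: 3.45
position: [0.5932, 0.177, 0.0791]
ee_rot: [-0.706, 0.043, -0.043, 0.706]
ft_force: [-2.2, 2.5, 6.1]
grip_width: 0.142
```

```bash
python3 - <<'E'
from h import *
from workcell import *
o=get_obs(); st(o)
E
```

```text
clk 3.45 p [0.5932 0.177  0.0791] xang -6.94 zang 83.06 tilt [ 5.e-04  7.e-04 -1.e+00] F [-2.25  2.55  6.11] T [ 0.526  0.375 -0.078] g 0.142 j [-0.5   0.44  0.17  1.66 -0.09  1.05  1.15]
```

```bash
python3 - <<'E'
from h import *
from workcell import *
o=get_obs(); print(o["tau"].round(3))
c=camera("scene");crop(c,"pics/scene2.png",320,140,390,205,10)
P=cloud(c);m=(P[...,2]>.08)&(P[...,2]<.115);m[:,:335]=0;m[:170]=0;m[210:]=0;m[:,370:]=0
print(m.sum())
E
```

```text
[  1.913 -60.679   5.859 -32.502   0.874  -0.287  -0.164]
98
```

View pics/scene2.png

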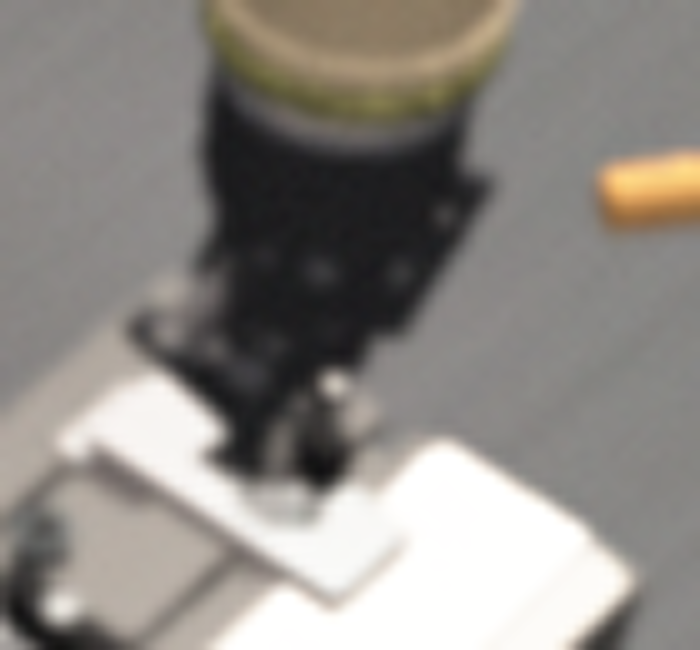

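Call:
send_rows --pt "10 0 0 0 0 0.01 0" --pt "10 0 0 0 0 0.02 0" --pt "10 0 0 0 0 0.02 0" --pt "10 0 0 0 0 0.02 0"

```text
clock: 3.83
position: [0.5932, 0.177, 0.0791]
ee_rot: [-0.705, 0.049, -0.05, 0.706]
ft_force: [-1.9, 2.8, 6.2]
grip_width: 0.146
```

```bash
python3 - <<'E'
from h import *
from workcell import *
o=get_obs(); st(o);print(o["tau"][6])
E
```

```text
clk 3.83 p [0.5932 0.177  0.0791] xang -8.05 zang 81.95 tilt [ 5.e-04  7.e-04 -1.e+00] F [-1.9   2.77  6.16] T [ 0.584  0.384 -0.096] g 0.146 j [-0.5   0.44  0.18  1.66 -0.09  1.05  1.13]
0.03741859341971576
```

Call:
send_rows --pt "10 0 0 0 0 0.05 0" --pt "10 0 0 0 0 0.1 0" --pt "10 0 0 0 0 0.15 0" --pt "10 0 0 0 0 0.2 0" --pt "10 0 0 0 0 0.25 0" --pt "10 0 0 0 0 0.3 0" --pt "10 0 0 0 0 0.35 0" --pt "10 0 0 0 0 0.4 0" --pt "10 0 0 0 0 0.43 0" --pt "10 0 0 0 0 0.43 0"

```text
clock: 4.67
position: [0.5935, 0.1777, 0.0791]
ee_rot: [-0.678, 0.199, -0.2, 0.679]
ft_force: [-0.3, 5.9, 4.8]
grip_width: 0.145
```

```bash
python3 - <<'E'
from h import *
from workcell import *
o=get_obs(); st(o);print(o["tau"][6])
c=camera("scene");crop(c,"pics/scene3.png",320,140,390,205,10)
E
```

```text
clk 4.67 p [0.5935 0.1777 0.0791] xang -32.74 zang 57.26 tilt [ 0.0012  0.0014 -1.    ] F [-0.28  5.87  4.81] T [ 1.05   0.028 -0.113] g 0.145 j [-0.57  0.45  0.26  1.66 -0.13  1.05  0.73]
-0.7233315892517567
```

View pics/scene3.png

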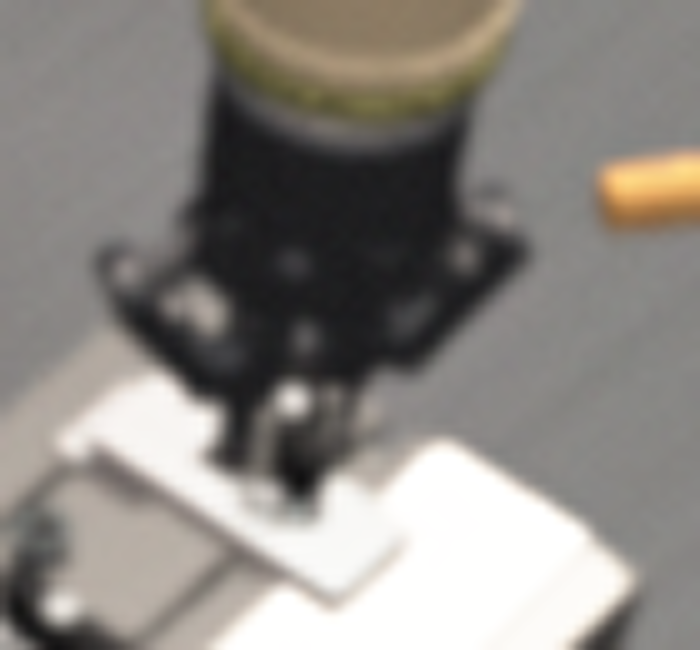

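Call:
send_rows --pt "50 0 0 0 0 0 0" --pt "50 0 0 0 0 0 0" --pt "50 0 0 0 0 0 0" --pt "50 0 -0.03 0 0 0 0" --pt "50 0 -0.07 0 0 0 0" --pt "50 0 -0.08 0 0 0 0" --pt "50 0 -0.08 0 0 0 0"

```text
clock: 5.3
position: [0.5952, 0.1763, 0.1625]
ee_rot: [-0.677, 0.198, -0.201, 0.68]
ft_force: [0.6, 0.6, -1.5]
grip_width: 0.5
```

```bash
python3 - <<'E'
from h import *
from workcell import *
o=get_obs(); st(o);rel(o,(.5985,.0665,.16),-1.2)
c=camera("scene");crop(c,"pics/scene4.png",255,130,390,275,5)
P=cloud(c);m=(P[...,2]>.08)&(P[...,2]<.115);m[:,:330]=0;m[:165]=0;m[200:]=0;m[:,365:]=0
nn,l,s_,ce=cv2.connectedComponentsWithStats(m.astype(np.uint8))
for i in range(1,nn):
    if s_[i,4]<8: continue
    Q=P[l==i]; r=cv2.minAreaRect(Q[:,:2].astype(np.float32)*1000)
    print(s_[i],Q.mean(0).round(4),r)
E
```

```text
clk 5.3 p [0.5952 0.1763 0.1625] xang -32.74 zang 57.26 tilt [ 0.0058  0.0019 -1.    ] F [ 0.61  0.56 -1.5 ] T [-0.055  0.031  0.013] g 0.5 j [-0.58  0.37  0.27  1.58 -0.1   1.2   0.71]
s 1 t [ 0.0622  0.0023 -0.0905] rv [-0.0036 -0.5505  0.0051]
s -1 t [ 0.0622  0.0023 -0.0905] rv [-0.0067  2.591  -0.0048]
[344 175   9  16  87] [0.5967 0.1722 0.101 ] ((595.0166625976562, 175.50833129882812), (15.248831748962402, 51.12739562988281), 58.237361907958984)
```

View pics/scene4.png

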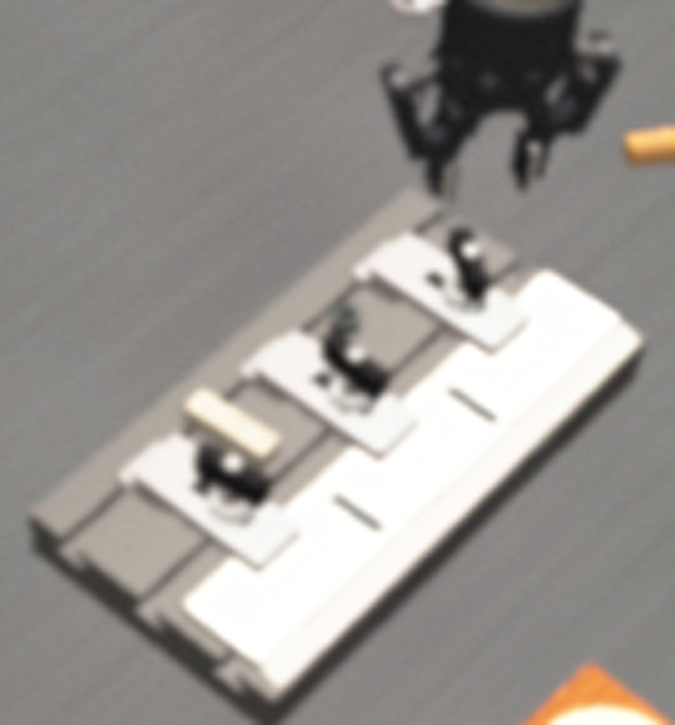

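Call:
send_rows --pt "50 0.062 0.002 -0.0905 0 -0.55 0" --pt "50 0.062 0.002 -0.0905 0 -0.55 0" --pt "50 0.062 0.002 -0.0905 0 -0.55 0" --pt "50 0.062 0.002 -0.0905 0 -0.55 0" --pt "50 0.062 0.002 -0.0905 0 -0.55 0" --pt "50 0.062 0.002 -0.0905 0 -0.55 0" --pt "50 0.062 0.002 -0.0905 0 -0.55 0" --pt "50 0.062 0.002 -0.0905 0 -0.55 0"

```text
clock: 6.02
position: [0.596, 0.067, 0.1557]
ee_rot: [0.707, -0.008, 0.008, -0.707]
ft_force: [0.7, -0.2, -0.0]
grip_width: 0.495
```

```bash
python3 - <<'E'
from h import *
from workcell import *
o=get_obs(); st(o);rel(o,(.5985,.0665,.08),-1.2)
E
```

```text
clk 6.02 p [0.596  0.067  0.1557] xang -1.3 zang 88.7 tilt [-1.1e-03 -2.0e-04 -1.0e+00] F [ 0.68 -0.16 -0.01] T [ 0.043 -0.022 -0.001] g 0.495 j [-0.38  0.33  0.24  1.64 -0.08  1.18  1.42]
s 1 t [ 0.0026  0.0757 -0.0005] rv [ 0.0002 -0.0017 -0.0011]
s -1 t [ 0.0026  0.0757 -0.0005] rv [1.8000e-03 3.1399e+00 4.0000e-04]
```

Call:
send_rows --pt "50 0.002 0.03 0 0 0 0" --pt "50 0.002 0.06 0 0 0 0" --pt "45 0.002 0.076 0 0 0 0" --pt "40 0.002 0.076 0 0 0 0" --pt "30 0.002 0.076 0 0 0 0" --pt "25 0.002 0.076 0 0 0 0" --pt "21 0.002 0.076 0 0 0 0" --pt "21 0.002 0.076 0 0 0 0" --squeeze 40

```text
clock: 6.68
position: [0.5992, 0.067, 0.0819]
ee_rot: [-0.707, 0.007, -0.008, 0.707]
ft_force: [-1.0, -0.7, -0.2]
grip_width: 0.21
```

```bash
python3 - <<'E'
from h import *
from workcell import *
o=get_obs(); st(o)
E
```

```text
clk 6.68 p [0.5992 0.067  0.0819] xang -1.2 zang 88.8 tilt [ 2.3e-03  6.0e-04 -1.0e+00] F [-0.98 -0.7  -0.24] T [-0.013  0.003  0.022] g 0.21 j [-0.37  0.41  0.23  1.7  -0.1   1.04  1.44]
```

No contact yet; close.

Call:
send_rows --pt "16 0 0.002 0 0 0 0" --pt "10 0 0.002 0 0 0 0" --pt "10 0 0.002 0 0 0 0" --pt "10 0 0.002 0 0 0 0" --squeeze 40

```text
clock: 7.02
position: [0.5995, 0.0669, 0.0803]
ee_rot: [-0.707, 0.007, -0.009, 0.707]
ft_force: [-2.3, 0.0, 10.0]
grip_width: 0.156
```

```bash
python3 - <<'E'
from h import *
from workcell import *
o=get_obs(); st(o)
E
```

```text
clk 7.02 p [0.5995 0.0669 0.0803] xang -1.22 zang 88.78 tilt [ 2.8e-03  9.0e-04 -1.0e+00] F [-2.32  0.   10.04] T [-0.118  0.426 -0.166] g 0.156 j [-0.37  0.41  0.23  1.7  -0.1   1.04  1.44]
```

Call:
send_rows --pt "10 0 0 0 0 0.01 0" --pt "10 0 0 0 0 0.02 0" --pt "10 0 0 0 0 0.03 0" --pt "10 0 0 0 0 0.03 0" --squeeze 110

```text
clock: 7.35
position: [0.5995, 0.0669, 0.0805]
ee_rot: [-0.707, 0.017, -0.019, 0.707]
ft_force: [-3.4, -1.9, 12.9]
grip_width: 0.145
```

```bash
python3 - <<'E'
from h import *
from workcell import *
o=get_obs(); st(o)
E
```

```text
clk 7.35 p [0.5995 0.0669 0.0805] xang -2.96 zang 87.04 tilt [ 2.9e-03  9.0e-04 -1.0e+00] F [-3.41 -1.91 12.92] T [-0.126  0.624  0.036] g 0.145 j [-0.37  0.41  0.23  1.7  -0.11  1.04  1.41]
```

Call:
send_rows --pt "10 0 0 0 0 0.015 0" --pt "10 0 0 0 0 0.03 0" --pt "10 0 0 0 0 0.045 0" --pt "10 0 0 0 0 0.045 0" --pt "10 0 0 0 0 0.045 0" --squeeze 110

```text
clock: 7.77
position: [0.5995, 0.0669, 0.0805]
ee_rot: [-0.706, 0.033, -0.035, 0.707]
ft_force: [-2.4, -0.6, 12.5]
grip_width: 0.14
```

```bash
python3 - <<'E'
from h import *
from workcell import *
o=get_obs(); st(o)
E
```

```text
clk 7.77 p [0.5995 0.0669 0.0805] xang -5.47 zang 84.53 tilt [ 2.9e-03  6.0e-04 -1.0e+00] F [-2.43 -0.59 12.47] T [-0.24   0.662  0.359] g 0.14 j [-0.38  0.41  0.24  1.7  -0.11  1.04  1.37]
```

Call:
send_rows --pt "10 0 0 0 0 0.015 0" --pt "10 0 0 0 0 0.03 0" --pt "10 0 0 0 0 0.04 0" --pt "10 0 0 0 0 0.04 0" --pt "10 0 0 0 0 0.04 0" --squeeze 110

```text
clock: 8.18
position: [0.5995, 0.0669, 0.0806]
ee_rot: [-0.705, 0.047, -0.049, 0.706]
ft_force: [-2.9, -1.8, 11.7]
grip_width: 0.144
```

```bash
python3 - <<'E'
from h import *
from workcell import *
o=get_obs(); st(o)
E
```

```text
clk 8.18 p [0.5995 0.0669 0.0806] xang -7.74 zang 82.26 tilt [ 2.9e-03  5.0e-04 -1.0e+00] F [-2.92 -1.77 11.7 ] T [-0.239  0.58   0.584] g 0.144 j [-0.39  0.41  0.25  1.7  -0.11  1.04  1.33]
```

Call:
send_rows --pt "10 0 0 0 0 0.012 0" --pt "10 0 0 0 0 0.012 0" --pt "10 0 0 0 0 0.012 0" --pt "10 0 0 0 0 0.012 0" --pt "10 0 0 0 0 0.012 0" --squeeze 110

```text
clock: 8.6
position: [0.5994, 0.0669, 0.0805]
ee_rot: [-0.705, 0.051, -0.053, 0.705]
ft_force: [-2.7, -1.3, 11.7]
grip_width: 0.143
```

```bash
python3 - <<'E'
from h import *
from workcell import *
o=get_obs(); st(o)
E
```

```text
clk 8.6 p [0.5994 0.0669 0.0805] xang -8.41 zang 81.59 tilt [ 2.8e-03  5.0e-04 -1.0e+00] F [-2.72 -1.32 11.74] T [-0.243  0.573  0.745] g 0.143 j [-0.39  0.41  0.25  1.7  -0.11  1.04  1.32]
```

Held at about 0.7 N m. Unwind to the unloaded angle, release, rise.

Call:
send_rows --pt "10 0 0 0 0 -0.03 0" --pt "10 0 0 0 0 -0.06 0" --pt "10 0 0 0 0 -0.095 0" --pt "10 0 0 0 0 -0.095 0" --pt "30 0 0 0 0 -0.095 0" --pt "50 0 0 0 0 -0.095 0" --pt "50 0 0 0 0 -0.095 0" --pt "50 0 -0.03 0 0 -0.095 0" --pt "50 0 -0.07 0 0 -0.095 0" --pt "50 0 -0.08 0 0 -0.095 0"

```text
clock: 9.43
position: [0.6006, 0.0669, 0.164]
ee_rot: [-0.706, 0.017, -0.021, 0.707]
ft_force: [2.0, 0.9, 0.6]
grip_width: 0.502
```

```bash
python3 - <<'E'
from h import *
from workcell import *
o=get_obs(); st(o);rel(o,(.603,-.0435,.16),10.3)
E
```

```text
clk 9.43 p [0.6006 0.0669 0.164 ] xang -3.05 zang 86.95 tilt [ 0.0064  0.0014 -1.    ] F [2.01 0.86 0.64] T [ 0.052 -0.092  0.001] g 0.502 j [-0.39  0.33  0.25  1.63 -0.08  1.19  1.4 ]
s 1 t [ 0.0083  0.0038 -0.1101] rv [-0.001  -0.233   0.0065]
s -1 t [ 0.0083  0.0038 -0.1101] rv [-9.5000e-03  2.9086e+00 -1.4000e-03]
```

Call:
send_rows --pt "50 0.007 0.003 -0.11 0 -0.229 0" --pt "50 0.007 0.003 -0.11 0 -0.229 0" --pt "50 0.007 0.003 -0.11 0 -0.229 0" --pt "50 0.007 0.003 -0.11 0 -0.229 0" --pt "50 0.007 0.003 -0.11 0 -0.229 0" --pt "50 0.007 0.003 -0.11 0 -0.229 0"

```text
clock: 9.93
position: [0.5996, -0.0427, 0.1553]
ee_rot: [-0.704, -0.062, 0.062, 0.705]
ft_force: [-0.4, 0.6, 0.3]
grip_width: 0.502
```

```bash
python3 - <<'E'
from h import *
from workcell import *
o=get_obs(); st(o);rel(o,(.603,-.0435,.08),10)
E
```

```text
clk 9.93 p [ 0.5996 -0.0427  0.1553] xang 10.09 zang 100.09 tilt [ 0.e+00  7.e-04 -1.e+00] F [-0.41  0.59  0.31] T [ 0.021  0.02  -0.005] g 0.502 j [-0.22  0.33  0.26  1.64 -0.09  1.18  1.81]
s 1 t [ 0.0032  0.0753 -0.0015] rv [-0.0007  0.0016  0.0002]
s -1 t [ 0.0032  0.0753 -0.0015] rv [ 2.00e-04 -3.14e+00  1.00e-03]
```

Call:
send_rows --pt "50 0.002 0.03 -0.001 0 0 0" --pt "50 0.002 0.06 -0.001 0 0 0" --pt "45 0.002 0.077 -0.001 0 0 0" --pt "40 0.002 0.077 -0.001 0 0 0" --pt "30 0.002 0.077 -0.001 0 0 0" --pt "25 0.002 0.077 -0.001 0 0 0" --pt "21 0.002 0.077 -0.001 0 0 0" --pt "21 0.002 0.077 -0.001 0 0 0" --squeeze 40

```text
clock: 10.6
position: [0.6026, -0.0438, 0.08]
ee_rot: [-0.704, -0.063, 0.061, 0.704]
ft_force: [0.6, -0.2, -0.3]
grip_width: 0.208
```

```bash
python3 - <<'E'
from h import *
from workcell import *
o=get_obs(); st(o)
E
```

```text
clk 10.6 p [ 0.6026 -0.0438  0.08  ] xang 10.11 zang 100.11 tilt [ 2.4e-03  3.0e-04 -1.0e+00] F [ 0.59 -0.21 -0.32] T [ 0.026 -0.063 -0.019] g 0.208 j [-0.21  0.41  0.25  1.7  -0.12  1.04  1.83]
```

Call:
send_rows --pt "16 0 0 0 0 0 0" --pt "10 0 0 0 0 0 0" --pt "10 0 0 0 0 0 0" --pt "10 0 0 0 0 0.01 0" --pt "10 0 0 0 0 0.02 0" --pt "10 0 0 0 0 0.02 0" --squeeze 90

```text
clock: 11.1
position: [0.6025, -0.0433, 0.08]
ee_rot: [-0.705, -0.056, 0.055, 0.705]
ft_force: [-1.7, 1.5, 8.9]
grip_width: 0.145
```

```bash
python3 - <<'E'
from h import *
from workcell import *
o=get_obs(); st(o)
E
```

```text
clk 11.1 p [ 0.6025 -0.0433  0.08  ] xang 8.96 zang 98.96 tilt [ 0.002  0.001 -1.   ] F [-1.73  1.53  8.92] T [0.518 0.564 0.204] g 0.145 j [-0.21  0.41  0.25  1.7  -0.12  1.04  1.81]
```

Call:
send_rows --pt "10 0 0 0 0 0.01 0" --pt "10 0 0 0 0 0.02 0" --pt "10 0 0 0 0 0.03 0" --pt "10 0 0 0 0 0.03 0" --pt "10 0 0 0 0 0.03 0" --squeeze 110

```text
clock: 11.52
position: [0.6025, -0.0432, 0.0801]
ee_rot: [-0.705, -0.046, 0.044, 0.706]
ft_force: [-3.0, 2.0, 8.9]
grip_width: 0.143
```

```bash
python3 - <<'E'
from h import *
from workcell import *
o=get_obs(); st(o)
E
```

```text
clk 11.52 p [ 0.6025 -0.0432  0.0801] xang 7.31 zang 97.31 tilt [ 0.002  0.001 -1.   ] F [-2.98  1.98  8.86] T [0.498 0.666 0.584] g 0.143 j [-0.21  0.41  0.26  1.7  -0.12  1.04  1.79]
```

Call:
send_rows --pt "10 0 0 0 0 0.01 0" --pt "10 0 0 0 0 0.01 0" --pt "10 0 0 0 0 0.01 0" --pt "10 0 0 0 0 0.01 0" --pt "10 0 0 0 0 0.01 0"

```text
clock: 11.93
position: [0.6024, -0.0432, 0.0801]
ee_rot: [-0.706, -0.042, 0.041, 0.706]
ft_force: [-4.1, 2.0, 9.2]
grip_width: 0.137
```

```bash
python3 - <<'E'
from h import *
from workcell import *
o=get_obs(); st(o)
E
```

```text
clk 11.93 p [ 0.6024 -0.0432  0.0801] xang 6.75 zang 96.75 tilt [ 1.9e-03  9.0e-04 -1.0e+00] F [-4.14  1.97  9.15] T [0.479 0.615 0.642] g 0.137 j [-0.21  0.42  0.26  1.7  -0.12  1.04  1.78]
```

Good. Unwind by 0.055, release, rise to 0.2.

Call:
send_rows --pt "10 0 0 0 0 -0.03 0" --pt "10 0 0 0 0 -0.055 0" --pt "10 0 0 0 0 -0.055 0" --pt "30 0 0 0 0 -0.055 0" --pt "50 0 0 0 0 -0.055 0" --pt "50 0 0 0 0 -0.055 0" --pt "50 0 -0.03 0 0 -0.055 0" --pt "50 0 -0.07 0 0 -0.055 0" --pt "50 0 -0.11 0 0 -0.055 0" --pt "50 0 -0.12 0 0 -0.055 0"

```text
clock: 12.77
position: [0.6041, -0.0446, 0.2052]
ee_rot: [0.705, 0.063, -0.057, -0.704]
ft_force: [1.5, -0.2, 1.0]
grip_width: 0.502
```

```bash
python3 - <<'E'
from h import *
from workcell import *
t=np.load("top0.npz");s=np.load("scene0.npz")
crop(t,"pics/t_tag2.png",340,210,366,246,20)
# ring outer/inner contour per view via brass mask & circle fit on plane z=.005
for n,c,b in(("t",t,(335,205,370,245)),("s",s,(180,248,225,295))):
    hsv=cv2.cvtColor(c["pixels"],cv2.COLOR_RGB2HSV)
    m=np.zeros((420,560),np.uint8); m[b[1]:b[3],b[0]:b[2]]=cv2.inRange(hsv,(10,90,70),(35,255,255))[b[1]:b[3],b[0]:b[2]]
    # inner hole contour
    cs,h=cv2.findContours(m,cv2.RETR_CCOMP,cv2.CHAIN_APPROX_NONE)
    for k,cc in enumerate(cs):
        if h[0][k][3]>=0 and len(cc)>20:
            A=onz(c,cc[:,0],.003)[:,:2]; a,bb,q=np.linalg.lstsq(np.c_[2*A,np.ones(len(A))],(A**2).sum(1),rcond=None)[0]; print(n,"hole",a,bb,np.sqrt(q+a*a+bb*bb))
o=get_obs(); st(o)
E
```

```text
t hole 0.4856606575991402 -0.3220305150845224 0.0312319237835232
s hole 0.48646790045593774 -0.3200091494039687 0.028577104998636232
clk 12.77 p [ 0.6041 -0.0446  0.2052] xang 9.76 zang 99.76 tilt [ 8.5e-03  2.0e-04 -1.0e+00] F [ 1.47 -0.22  0.99] T [-0.03  -0.006 -0.009] g 0.502 j [-0.22  0.3   0.27  1.57 -0.08  1.27  1.8 ]
```

View pics/t_tag2.png

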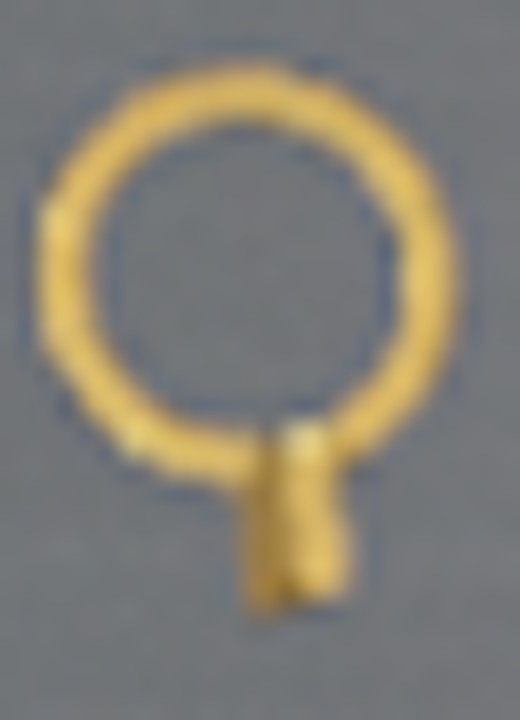

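```bash
python3 - <<'E'
from h import *
from workcell import *
t=np.load("top0.npz");s=np.load("scene0.npz")
print(onz(t,[[340+305/20-.5,210+435/20-.5],[340+325/20-.5,210+590/20-.5],[340+315/20-.5,210+512/20-.5]],.052))
print(onz(s,[[175+12.5-.5,240+14-.5],[175+19.5-.5,240+19.5-.5]],.052))
o=get_obs();rel(o,(.439,-.322,.15),2)
E
```

```text
[[ 0.45134057 -0.3226943   0.052     ]
 [ 0.42395733 -0.32563529  0.052     ]
 [ 0.43771677 -0.32416902  0.052     ]]
[[ 0.42430579 -0.32279576  0.052     ]
 [ 0.45272764 -0.32037606  0.052     ]]
s 1 t [-0.2102  0.0537 -0.2453] rv [0.0006 0.1355 0.0085]
s -1 t [-0.2102  0.0537 -0.2453] rv [ 1.2700e-02 -3.0061e+00 -1.0000e-03]
```

Call:
send_rows --pt "50 -0.21 0.054 -0.246 0 0.092 0" --pt "50 -0.21 0.054 -0.246 0 0.092 0" --pt "50 -0.21 0.054 -0.246 0 0.092 0" --pt "50 -0.21 0.054 -0.246 0 0.092 0" --pt "50 -0.21 0.054 -0.246 0 0.092 0" --pt "50 -0.21 0.054 -0.246 0 0.092 0" --pt "50 -0.21 0.054 -0.246 0 0.092 0" --pt "50 -0.21 0.054 -0.246 0 0.092 0" --pt "50 -0.21 0.054 -0.246 0 0.092 0" --pt "50 -0.21 0.054 -0.246 0 0.092 0"

```text
clock: 13.6
position: [0.4349, -0.3243, 0.1441]
ee_rot: [0.707, 0.026, -0.026, -0.707]
ft_force: [1.1, 1.9, -0.9]
grip_width: 0.504
```

```bash
python3 - <<'E'
from h import *
from workcell import *
o=get_obs(); st(o);rel(o,(.4382,-.3228,.018),4.5)
c=camera("scene");P=cloud(c)
m=(P[...,2]>.08)&(P[...,2]<.115);m[:165]=0;m[240:]=0;m[:,:285]=0;m[:,365:]=0
nn,l,s_,ce=cv2.connectedComponentsWithStats(m.astype(np.uint8))
for i in range(1,nn):
    if s_[i,4]<30: continue
    Q=P[l==i]; w=np.linalg.svd(Q[:,:2]-Q[:,:2].mean(0),full_matrices=False)[2][0]
    print(s_[i],Q.mean(0).round(4),cv2.minAreaRect(Q[:,:2].astype(np.float32)*1000),np.degrees(np.arctan2(w[1],w[0])))
E
```

```text
clk 13.6 p [ 0.4349 -0.3243  0.1441] xang 4.25 zang 94.25 tilt [-6.e-04 -3.e-04 -1.e+00] F [ 1.05  1.91 -0.95] T [0.014 0.005 0.011] g 0.504 j [ 0.14  0.23  0.47  1.81 -0.11  1.13  2.3 ]
s 1 t [0.0034 0.1261 0.0013] rv [ 0.0002 -0.0043 -0.0007]
s -1 t [0.0034 0.1261 0.0013] rv [1.0000e-03 3.1373e+00 4.0000e-04]
[344 175   9  16  86] [0.5965 0.1723 0.1011] ((594.9744873046875, 174.7567138671875), (14.785150527954102, 49.010009765625), 60.49237060546875) -31.251622177552346
[319 196  14  15 111] [0.6008 0.0631 0.1001] ((599.293212890625, 65.47523498535156), (15.623836517333984, 48.607093811035156), 86.58038330078125) -2.682086338202885
[293 219  16  13 121] [ 0.6051 -0.0465  0.0996] ((603.2815551757812, -44.87593460083008), (48.14642333984375, 15.4439115524292), 11.159797668457031) 12.725741471727456
```

Sound knobs look back in place, loose one at -31°. Descend on the tab.

Call:
send_rows --pt "50 0.003 0.04 0.001 0 0 0" --pt "50 0.003 0.08 0.001 0 0 0" --pt "45 0.003 0.11 0.001 0 0 0" --pt "40 0.003 0.124 0.001 0 0 0" --pt "35 0.003 0.124 0.001 0 0 0" --pt "30 0.003 0.124 0.001 0 0 0" --pt "30 0.003 0.124 0.001 0 0 0"

```text
clock: 14.23
position: [0.441, -0.3208, 0.0218]
ee_rot: [0.707, 0.029, -0.028, -0.706]
ft_force: [-0.5, 0.3, 0.3]
grip_width: 0.301
```

```bash
python3 - <<'E'
from h import *
from workcell import *
o=get_obs(); st(o);rel(o,(.4382,-.3228,.018),4.5)
c=camera("scene");crop(c,"pics/scene5.png",165,220,245,300,8)
E
```

```text
clk 14.23 p [ 0.441  -0.3208  0.0218] xang 4.61 zang 94.61 tilt [ 1.9e-03 -7.0e-04 -1.0e+00] F [-0.47  0.27  0.28] T [-0.044 -0.009 -0.002] g 0.301 j [ 0.18  0.4   0.43  1.9  -0.21  0.88  2.37]
s 1 t [-0.003   0.0038 -0.0017] rv [0.0008 0.0019 0.0018]
s -1 t [-0.003   0.0038 -0.0017] rv [ 2.9000e-03 -3.1397e+00 -1.3000e-03]
```

View pics/scene5.png

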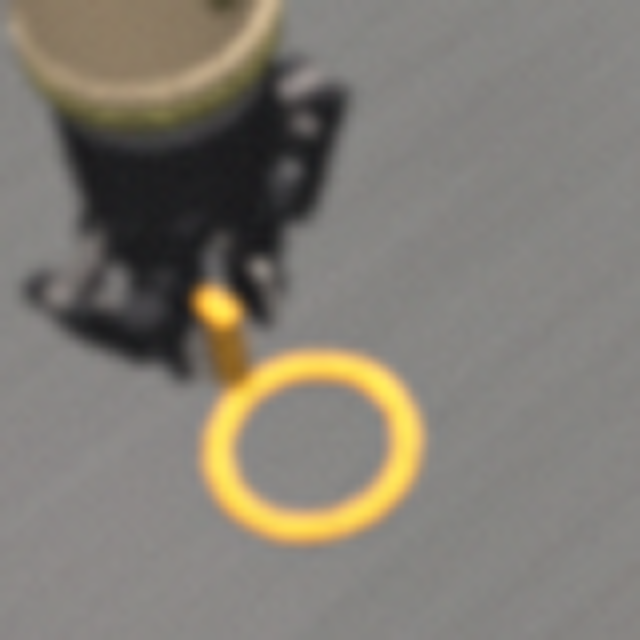

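Call:
send_rows --pt "20 -0.003 0.003 -0.0015 0 0 0" --pt "12 -0.003 0.003 -0.0015 0 0 0" --pt "4 -0.003 0.003 -0.0015 0 0 0" --pt "4 -0.003 0.003 -0.0015 0 0 0" --pt "4 -0.003 0.003 -0.0015 0 0 0" --squeeze 40

```text
clock: 14.7
position: [0.4367, -0.3232, 0.018]
ee_rot: [0.707, 0.028, -0.028, -0.706]
ft_force: [-2.2, 0.1, 6.3]
grip_width: 0.087
```

```bash
python3 - <<'E'
from h import *
from workcell import *
o=get_obs(); st(o)
E
```

```text
clk 14.7 p [ 0.4367 -0.3232  0.018 ] xang 4.51 zang 94.51 tilt [ 5.e-04 -3.e-04 -1.e+00] F [-2.2   0.14  6.31] T [0.032 0.476 0.05 ] g 0.087 j [ 0.19  0.4   0.43  1.91 -0.21  0.87  2.37]
```

Call:
send_rows --pt "4 0 -0.02 0 0 0 0" --pt "4 0 -0.05 0 0 0 0" --pt "4 0 -0.08 0 0 0 0" --pt "4 0 -0.11 0 0 0 0" --pt "4 0 -0.14 0 0 0 0" --pt "4 0 -0.16 0 0 0 0" --pt "4 0 -0.16 0 0 0 0" --pt "4 0 -0.16 0 0 0 0" --pt "4 0 -0.16 0 0 0 0" --squeeze 60

```text
clock: 15.45
position: [0.4363, -0.3223, 0.1765]
ee_rot: [-0.706, -0.028, 0.028, 0.707]
ft_force: [0.1, 0.5, -1.5]
grip_width: 0.089
```

```bash
cat >> h.py <<'E'
def tag(c,o):
    P=cloud(c); hsv=cv2.cvtColor(c["pixels"],cv2.COLOR_RGB2HSV)
    m=(cv2.inRange(hsv,(10,90,70),(35,255,255))>0)&(c["range_z"]>0)
    d=np.hypot(P[...,0]-o["position"][0],P[...,1]-o["position"][1])
    z=P[...,2]-o["position"][2]
    m&=(d<.11)&(z<-.001)&(z>-.035)
    A=P[m]
    for _ in range(3):
        q=np.linalg.lstsq(np.c_[A[:,:2],np.ones(len(A))],A[:,2],rcond=None)[0]
        r=A[:,2]-np.c_[A[:,:2],np.ones(len(A))]@q; A=A[abs(r)<max(.004,1.5*r.std())]
    a,b,k=np.linalg.lstsq(np.c_[2*A[:,:2],np.ones(len(A))],(A[:,:2]**2).sum(1),rcond=None)[0]
    print("tag pts",len(A),"slope deg",np.degrees(np.arctan(q[:2])).round(2),"centre",a.round(4),b.round(4),"r",np.sqrt(k+a*a+b*b).round(4),"ztop",(q@[a,b,1]).round(4),"off",(np.array([a,b])-o["position"][:2]).round(4),"res",r.std().round(4))
E
python3 - <<'E'
from h import *
from workcell import *
o=get_obs(); st(o)
for n in("scene","top"):
    c=camera(n);tag(c,o); u,v=proj(c,o["position"])[0].astype(int);u=max(u,45);v=max(v,45);crop(c,f"pics/{n}6.png",u-45,v-45,u+45,v+45,7)
E
```

```text
clk 15.45 p [ 0.4363 -0.3223  0.1765] xang 4.55 zang 94.55 tilt [-1.e-03  8.e-04 -1.e+00] F [ 0.09  0.51 -1.54] T [-0.015  0.034 -0.038] g 0.089 j [ 0.13  0.2   0.48  1.78 -0.1   1.19  2.29]
tag pts 219 slope deg [-0.44  0.14] centre 0.4868 -0.3198 r 0.0342 ztop 0.1633 off [0.0505 0.0025] res 0.002
tag pts 66 slope deg [-0.84  0.71] centre 0.4865 -0.318 r 0.0334 ztop 0.1623 off [0.0502 0.0043] res 0.0018
```

View pics/scene6.png

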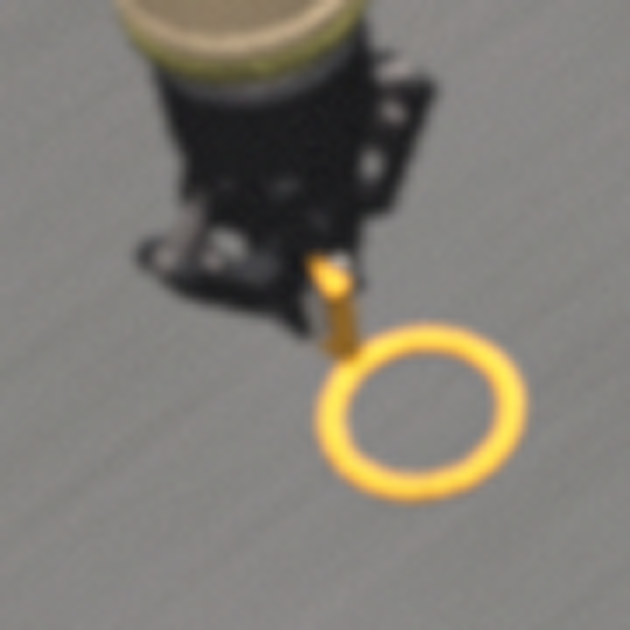

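View pics/top6.png

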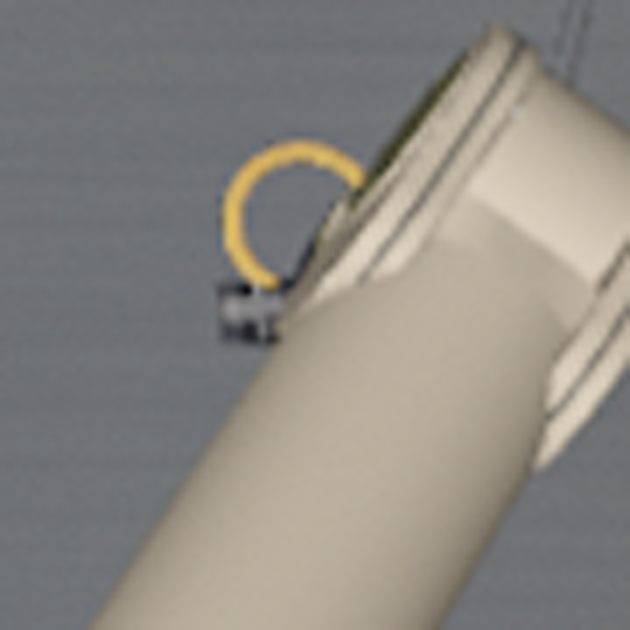

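```bash
python3 - <<'E'
from h import *
from workcell import *
o=get_obs(); rel(o,(.544,.1742,.175),2.3)
E
```

```text
s 1 t [0.1469 0.0013 0.4863] rv [-0.0012  0.0391 -0.002 ]
s -1 t [0.1469 0.0013 0.4863] rv [-3.1000e-03 -3.1025e+00  1.9000e-03]
```

Call:
send_rows --pt "4 0.006 0 0.02 0 0.039 0" --pt "4 0.018 0 0.06 0 0.039 0" --pt "4 0.03 0 0.1 0 0.039 0" --pt "4 0.042 0 0.14 0 0.039 0" --pt "4 0.054 0 0.18 0 0.039 0" --pt "4 0.066 0 0.22 0 0.039 0" --pt "4 0.078 0 0.26 0 0.039 0" --pt "4 0.09 0 0.3 0 0.039 0" --pt "4 0.102 0 0.34 0 0.039 0" --pt "4 0.114 0 0.38 0 0.039 0"

```text
clock: 16.38
position: [0.5196, 0.0662, 0.1764]
ee_rot: [0.707, 0.014, -0.015, -0.707]
ft_force: [0.7, 0.2, -1.4]
grip_width: 0.086
```

Call:
send_rows --pt "4 0.012 0 0.035 0 0 0" --pt "4 0.022 0 0.07 0 0 0" --pt "4 0.03 0 0.095 0 0 0" --pt "4 0.033 0 0.105 0 0 0" --pt "4 0.033 0 0.105 0 0 0" --pt "4 0.033 0 0.105 0 0 0" --pt "4 0.033 0 0.105 0 0 0"

```text
clock: 16.97
position: [0.5487, 0.1686, 0.1768]
ee_rot: [0.707, 0.013, -0.014, -0.707]
ft_force: [-0.1, 0.1, -1.0]
grip_width: 0.085
```

```bash
python3 - <<'E'
from h import *
from workcell import *
o=get_obs(); st(o);rel(o,(.544,.1742,.15),2.3)
c=camera("scene");tag(c,o); crop(c,"pics/scene7.png",290,110,390,210,7)
E
```

```text
clk 16.97 p [0.5487 0.1686 0.1768] xang 2.19 zang 92.19 tilt [-0.001  -0.0011 -1.    ] F [-0.07  0.08 -1.02] T [0.028 0.033 0.05 ] g 0.085 j [-0.46  0.25  0.09  1.68 -0.02  1.21  1.25]
s 1 t [-0.0044  0.0268  0.0058] rv [ 0.0011 -0.0019 -0.001 ]
s -1 t [-0.0044  0.0268  0.0058] rv [1.6000e-03 3.1397e+00 1.7000e-03]
tag pts 166 slope deg [-0.65 -0.75] centre 0.5958 0.1685 r 0.0357 ztop 0.1636 off [ 0.0471 -0.0001] res 0.002
```

View pics/scene7.png

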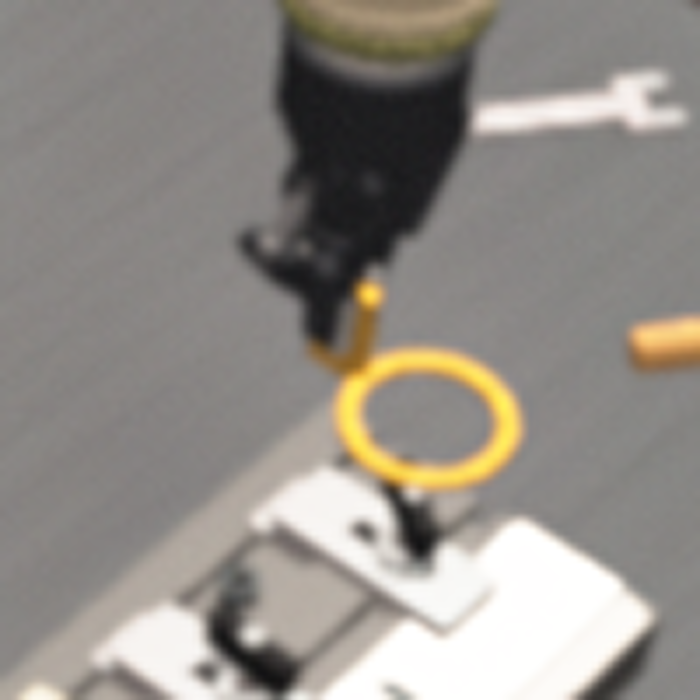

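Call:
send_rows --pt "4 -0.003 0 0.0058 0 0 0" --pt "4 -0.003 0.02 0.0058 0 0 0" --pt "4 -0.003 0.037 0.0058 0 0 0" --pt "4 -0.003 0.037 0.0058 0 0 0" --pt "4 -0.003 0.037 0.0058 0 0 0"

```text
clock: 17.43
position: [0.545, 0.1757, 0.1402]
ee_rot: [0.707, 0.013, -0.014, -0.707]
ft_force: [0.5, 1.1, -0.4]
grip_width: 0.082
```

```bash
python3 - <<'E'
from h import *
from workcell import *
o=get_obs(); st(o)
c=camera("scene");tag(c,o); crop(c,"pics/scene8.png",290,110,390,210,7)
E
```

```text
clk 17.43 p [0.545  0.1757 0.1402] xang 2.27 zang 92.27 tilt [-1.4e-03 -5.0e-04 -1.0e+00] F [ 0.54  1.08 -0.44] T [0.022 0.049 0.049] g 0.082 j [-0.46  0.28  0.09  1.72 -0.03  1.14  1.24]
tag pts 152 slope deg [ 0.1 -1.2] centre 0.5933 0.1759 r 0.0351 ztop 0.1268 off [0.0482 0.0002] res 0.0021
```

View pics/scene8.png

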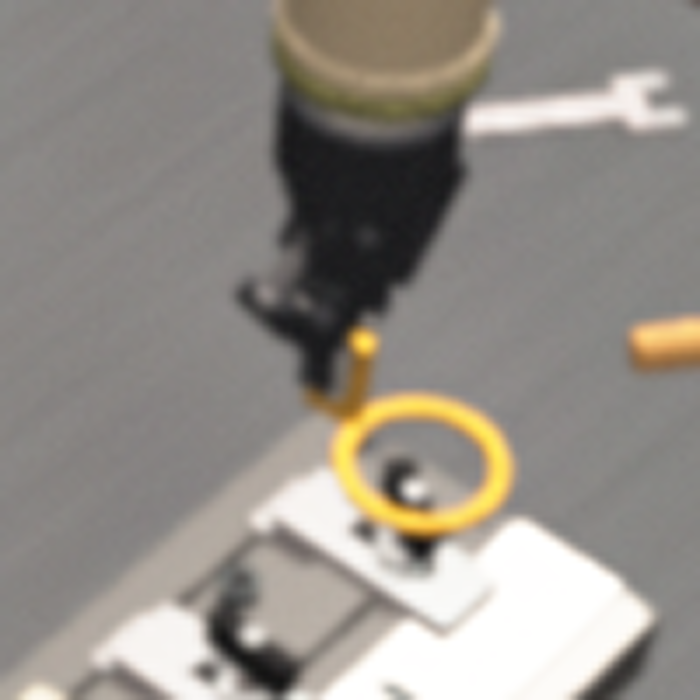

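Call:
send_rows --pt "4 0.001 0.01 0 0 0 0" --pt "4 0.001 0.02 0 0 0 0" --pt "4 0.001 0.03 0 0 0 0" --pt "4 0.001 0.04 0 0 0 0" --pt "4 0.001 0.048 0 0 0 0" --pt "4 0.001 0.052 0 0 0 0" --pt "4 0.001 0.052 0 0 0 0"

```text
clock: 18.07
position: [0.5459, 0.176, 0.087]
ee_rot: [0.707, 0.014, -0.015, -0.707]
ft_force: [0.4, -0.6, -1.0]
grip_width: 0.083
```

```bash
python3 - <<'E'
from h import *
from workcell import *
o=get_obs(); st(o)
c=camera("scene");tag(c,o); crop(c,"pics/scene9.png",290,110,390,210,7)
E
```

```text
clk 18.07 p [0.5459 0.176  0.087 ] xang 2.3 zang 92.3 tilt [-1.9e-03 -8.0e-04 -1.0e+00] F [ 0.36 -0.61 -1.04] T [-0.014  0.024 -0.007] g 0.083 j [-0.46  0.34  0.08  1.77 -0.03  1.03  1.24]
tag pts 114 slope deg [-0.4  -0.19] centre 0.5944 0.1762 r 0.0352 ztop 0.0736 off [0.0485 0.0002] res 0.002
```

View pics/scene9.png

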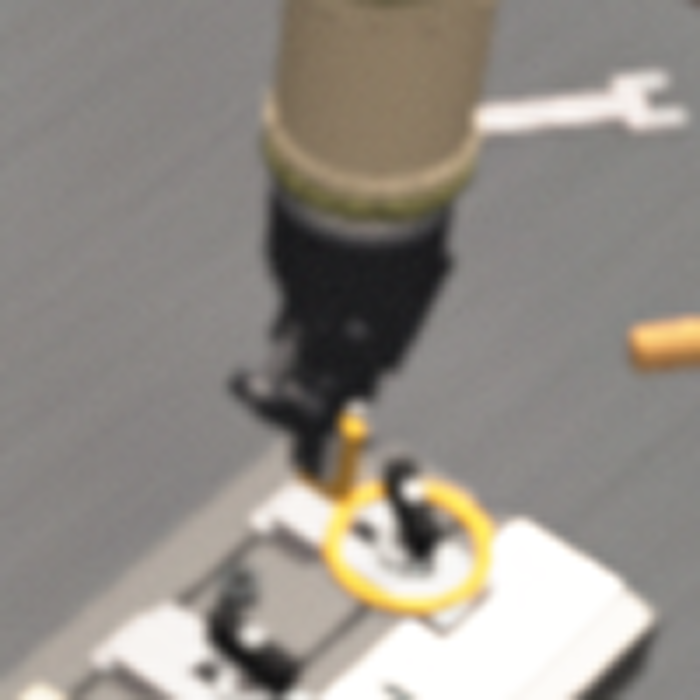

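Ring has passed over the bar; lower slowly to touch.

Call:
send_rows --pt "4 0 0.0015 0 0 0 0" --pt "4 0 0.003 0 0 0 0" --pt "4 0 0.004 0 0 0 0" --pt "4 0 0.004 0 0 0 0"

```text
clock: 18.45
position: [0.5467, 0.1762, 0.0845]
ee_rot: [-0.707, -0.014, 0.014, 0.707]
ft_force: [-0.1, -0.6, -0.6]
grip_width: 0.085
```

```bash
python3 - <<'E'
from h import *
from workcell import *
o=get_obs(); st(o)
c=camera("scene");tag(c,o)
E
```

```text
clk 18.45 p [0.5467 0.1762 0.0845] xang 2.3 zang 92.3 tilt [ 2.e-04  1.e-04 -1.e+00] F [-0.09 -0.57 -0.59] T [-0.036  0.084  0.028] g 0.085 j [-0.46  0.35  0.08  1.77 -0.03  1.03  1.24]
tag pts 112 slope deg [-0.44  0.02] centre 0.5957 0.1763 r 0.0348 ztop 0.0714 off [0.049  0.0001] res 0.0023
```

Call:
send_rows --pt "4 0 0.001 0 0 0 0" --pt "4 0 0.002 0 0 0 0" --pt "4 0 0.002 0 0 0 0" --pt "4 0 0.002 0 0 0 0"

```text
clock: 18.83
position: [0.5466, 0.1762, 0.0824]
ee_rot: [-0.707, -0.014, 0.014, 0.707]
ft_force: [-0.1, 0.6, -1.4]
grip_width: 0.083
```

```bash
python3 - <<'E'
from h import *
from workcell import *
o=get_obs(); st(o)
E
```

```text
clk 18.83 p [0.5466 0.1762 0.0824] xang 2.3 zang 92.3 tilt [-1.e-04  0.e+00 -1.e+00] F [-0.15  0.64 -1.4 ] T [ 0.036  0.033 -0.009] g 0.083 j [-0.46  0.35  0.08  1.77 -0.03  1.02  1.24]
```

Call:
send_rows --pt "4 0 0.001 0 0 0 0" --pt "4 0 0.0015 0 0 0 0" --pt "4 0 0.0015 0 0 0 0"

```text
clock: 19.08
position: [0.5467, 0.1763, 0.0821]
ee_rot: [-0.707, -0.014, 0.014, 0.707]
ft_force: [-5.5, -1.3, 10.6]
grip_width: 0.082
```

```bash
python3 - <<'E'
from h import *
from workcell import *
o=get_obs(); st(o)
E
```

```text
clk 19.08 p [0.5467 0.1763 0.0821] xang 2.3 zang 92.3 tilt [ 3.e-04  3.e-04 -1.e+00] F [-5.52 -1.27 10.58] T [-0.394  1.028 -0.02 ] g 0.082 j [-0.46  0.35  0.08  1.77 -0.03  1.02  1.24]
```

Call:
send_rows --pt "4 0 -0.001 0 0 0 0" --pt "15 0 -0.001 0 0 0 0" --pt "30 0 -0.001 0 0 0 0" --pt "35 0 -0.001 0 0 0 0" --pt "35 0 -0.001 0 0 0 0" --pt "35 0 -0.02 0 0 0 0" --pt "35 0 -0.05 0 0 0 0" --pt "35 0 -0.09 0 0 0 0" --pt "35 0 -0.12 0 0 0 0" --pt "35 0 -0.12 0 0 0 0"

```text
clock: 19.92
position: [0.5494, 0.1772, 0.2079]
ee_rot: [-0.706, -0.017, 0.011, 0.708]
ft_force: [0.4, 0.0, 0.4]
grip_width: 0.348
```

Call:
send_rows --pt "35 -0.04 0 0 0 0 0" --pt "35 -0.08 0 0 0 0 0" --pt "35 -0.1 0 0 0 0 0" --pt "35 -0.1 0 0 0 0 0" --pt "35 -0.1 0 0 0 0 0"

```text
clock: 20.33
position: [0.4463, 0.1724, 0.2013]
ee_rot: [-0.707, -0.015, 0.014, 0.707]
ft_force: [0.5, -0.4, -0.6]
grip_width: 0.346
```

```bash
python3 - <<'E'
from h import *
from workcell import *
o=get_obs(); st(o)
c=camera("scene");f=dict(position=np.array([.5467,.1763,.082]));tag(c,f)
crop(c,"pics/scene10.png",255,110,390,275,4)
P=cloud(c)
m=(P[...,2]>.08)&(P[...,2]<.115)&(c["pixels"].max(2)<110);m[:165]=0;m[240:]=0;m[:,:285]=0;m[:,365:]=0
nn,l,s_,ce=cv2.connectedComponentsWithStats(m.astype(np.uint8))
for i in range(1,nn):
    if s_[i,4]<30: continue
    Q=P[l==i]; w=np.linalg.svd(Q[:,:2]-Q[:,:2].mean(0),full_matrices=False)[2][0]
    print(s_[i],cv2.minAreaRect(Q[:,:2].astype(np.float32)*1000),np.degrees(np.arctan2(w[1],w[0])))
c=camera("top");tag(c,f);crop(c,"pics/top10.png",190,135,305,225,6.9)
E
```

```text
clk 20.33 p [0.4463 0.1724 0.2013] xang 2.35 zang 92.35 tilt [ 1.e-03  6.e-04 -1.e+00] F [ 0.48 -0.42 -0.56] T [-0.058 -0.035 -0.008] g 0.346 j [-0.51  0.03  0.05  1.88 -0.    1.23  1.15]
tag pts 116 slope deg [-2.56  0.3 ] centre 0.5951 0.1774 r 0.0348 ztop 0.0686 off [0.0484 0.0011] res 0.0019
[345 176   8  14  54] ((595.468505859375, 172.58828735351562), (15.30987548828125, 44.69785690307617), 58.91086196899414) -30.907362646682927
[320 196  13  14  77] ((599.1016235351562, 63.9913444519043), (16.830400466918945, 45.6141357421875), 83.72065734863281) -3.313818305854559
[295 219  14  12  88] ((604.2826538085938, -44.97410583496094), (45.32828140258789, 17.485397338867188), 15.923595428466797) 10.173560284045536
tag pts 76 slope deg [1.22 0.66] centre 0.596 0.1765 r 0.0332 ztop 0.0683 off [0.0493 0.0002] res 0.002
```

View pics/scene10.png

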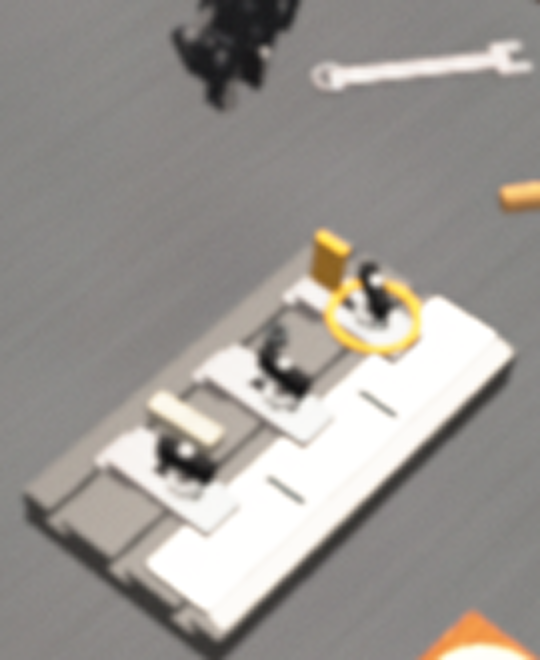

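View pics/top10.png

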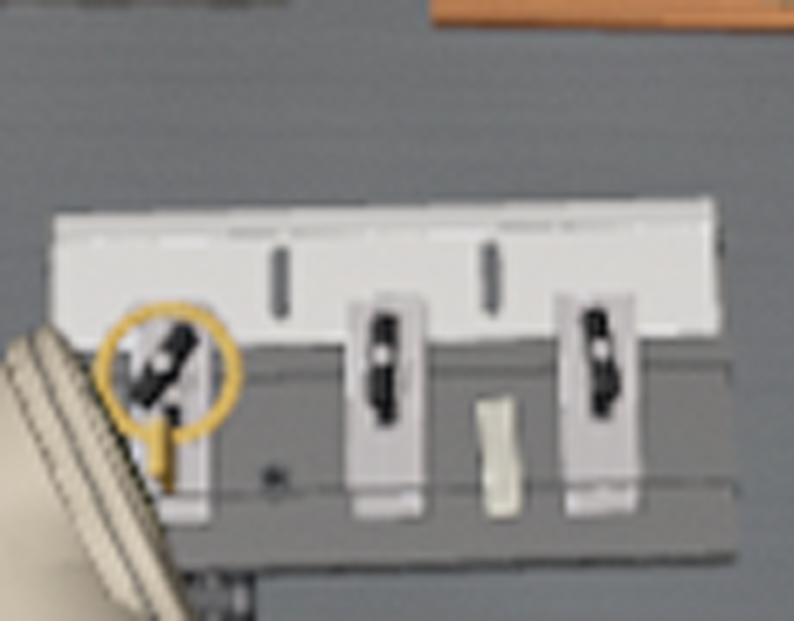

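The pictures show the ring lying flat around the left knob, at about (170,370) in the top crop, with the tab along the strap on the robot's side. The nut and the stick have not moved.

```bash
python3 -c "
from workcell import *
print(hand_in())"
```

```text
the job is handed in; nothing more can be done
None
```

I tried all three knobs in order, set the ring tag over the loose one, and handed the job in at about 20 s. `hand_in()` gives no verdict, so the result rests on my own checks below.

| Knob | What it did | Angle before and after |
|---|---|---|
| Left | Loose: turned with only about 0.1 N m | Followed clockwise about 28°; camera shows it stayed there, -3.5° to about -31° |
| Middle | Sound: held at up to about 0.75 N m | Nominally -1° before, about -3° after release |
| Right | Sound: held at up to about 0.64 N m | About +11° before, 10 to 13° after release |

- **Sound knobs:** the camera reads bar angles only to about 2°, coarser than the 0.02 rad the job allows. Their return to the start angle is consistent with the pictures but not proven by them. While gripping the middle knob, a slight misalignment pushed it counter-clockwise by about 0.17 N m, well inside the limit.
- **Tag:** I lowered it until the wrist read about 11 N, then released it and moved the arm clear. The ring's centre came out within about 2 mm of the knob. Its top is about 68.5 mm above the bench, which puts its underside on the strap.
- **Flatness:** the two cameras disagreed slightly, at about 2.6° and 1.4° of slope. Both are within the 8° allowed.
- **Other items:** the nut and dressing stick had not moved in the last pictures. I did not remeasure the other bystanders, but the arm never came down near them.

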